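# Fetch the hemmed-in sample rack from the bottle tray and load it on the rocker

## Task

The rack of sample tubes in the grey bottle tray is hemmed in by three bottles and has to go on the rocker. First stand all three bottles aside, upright, in the empty white spill tray; then lift out the rack and set it down flat on the rocker's platform, inside the rim; then put every bottle back upright in the very cell of the bottle tray it came from. Set everything down gently, tip nothing over, and leave the timer beside them alone.

Things in the scene. Friction and masses are not known exactly. Their poses are not given: they have to be found in the camera images.
- tall_bottle: the biggest bottle, white with a blue ribbed cap; 62 mm diameter, 119 mm tall, screw cap 40 mm in diameter at the top whose free part runs from 104 mm (the shoulder) up to the top; origin at the centre of its underside, z up along its axis; round, so its yaw does not matter. Starts upright in a cell of the bottle tray.
- amber_bottle: the smallest bottle, amber brown with a black ribbed cap; 52 mm diameter, 94 mm tall, screw cap 34 mm in diameter at the top whose free part runs from 83 mm (the shoulder) up to the top; origin at the centre of its underside, z up along its axis; round, so its yaw does not matter. Starts upright in a cell of the bottle tray.
- plain_bottle: the middle-sized bottle, white with a white ribbed cap; 54 mm diameter, 100 mm tall, screw cap 35 mm in diameter at the top whose free part runs from 87 mm (the shoulder) up to the top; origin at the centre of its underside, z up along its axis; round, so its yaw does not matter. Starts upright in a cell of the bottle tray.
- tube_rack: orange-red moulded rack of small capped tubes, 68 (its x) x 158 mm (its y), 50 mm tall, tube caps up to 82 mm, about 0.2 kg; origin at the centre of its underside, z up. To be gripped across the 68 mm width at mid-length, on the edges of its decks 24-27 and 44-47 mm above the underside. Starts in the middle bay of the bottle tray, its y along the tray's y.
- bottle_tray: grey tray, fixed, 236 (x) x 176 mm (y); origin centre of underside, z up; floor 4 mm up, outer rim 27 mm high, ribs 16 mm. Three 72 x 72 mm bottle cells centred at (-79, +37.5), (-79, -37.5) and (+79, 0) mm; between them the rack's bay, 80 x 170 mm, at (0, 0). Which bottle stands in which cell varies (within 3 mm of its centre); each returns to its own.
- spill_tray: empty shallow square white tray, fixed, left or right of the bottle tray; inside 174 x 174 mm, floor 4 mm above the bench, rim 17 mm high; origin at the centre of its underside, z up. The side area: three bottles can stand there in a triangle, 80 mm apart, with their centres at most 70 mm in x and y (tray's frame) from its centre.
- rocker: white bench rocker, fixed, beside the bottle tray on the side away from the spill tray; housing 135 (x) x 190 mm (y); origin at the centre of its underside, z up. On top a level metal platform, does not move: black mat 80 mm above the bench, in a rim 12 mm higher that leaves 86 (x) x 176 mm (y), centred over the origin. The rack goes there, length along the rocker's y, either way round.
- timer: white bench timer, 70 x 66 x 20 mm, loose, lying behind, to the right of the bottle tray; a bystander, to be left alone; origin at the centre of its underside
Not all that is in view belongs to the job. What is shaped like the tall_bottle but green or purple is not meant.

How it is judged:
By the outcome, as a careful person would: the job done as asked, in the order asked, and still so for the second after the job is handed in, with the robot touching nothing.
It also fails if it takes over 144 s, if anything falls off the work surface, if the arm or the gripper's body presses on something with over 40 N, if the wrist force passes 120 N, or if a joint passes its speed limit or range.

## Robot

A 6-joint arm with a two-finger parallel gripper is mounted at the origin on a cart in front of the work surface, level with it; the furniture and walls round the work are solid. World frame = base frame: x ahead of the robot, y to its left, z up, the work surface at z = 0. Lengths are in m, angles in rad, forces in N, time in s.
With the tool pointing down it reaches from about 0.3 to 0.875 m from the base axis. Payload 6.4 kg.
Tool frame: the origin (TCP) lies midway between the tips of the shut fingers; the grasp point (between the pads) lies 19 mm behind it; z points along the fingers, y is the line along which they close (so a half turn about z gives the same grasp; the last joint's range is limited). The gripper opens to 88 mm and grips with 3 to 60 N. Pads are 18 mm wide; open, the fingers measure 123 mm over their backs; the gripper's body (75 mm by 187 mm) begins 45 mm behind the grasp point.
Start: joints at [0.98, 0.181, 1.607, -0, 1.354, -0.206], TCP at [0.216, 0.533, 0.239] pointing down, gripper open.
Joint ranges: [-2.99, 2.99], [-0.89, 2.07], [0.3, 2.58], [-1.14, 4.28], [0, 2.63], [-3.12, 3.12]. Speed limits (rad/s): [2.57, 2.57, 3.01, 3.14, 3.14, 3.14].

## Interface

Orientations are given as a unit quaternion [x, y, z, w].
In Python, from plant import bot gives the robot as it stands.
- The arm moves only by the shell command python3 -m creep 'ROWS' [FORCE]. ROWS is JSON, a list of rows, each an object of numbers: "x", "y", "z": the shift along the tool's x, y, z in mm; "ax", "ay", "az": the turn, a rotation vector about the tool's x, y, z in degrees; "grip": the opening, from -1 (shut) to 1 (fully open). A call has 1 to 12 rows; each row shifts and turns the commanded pose from where the row before left it, along the tool's axes as they then stand; what a row does not reach is not made up. A row lasts 1/8 s, in which the tool goes at most 62.5 mm and 10.7 degrees, less where a joint would pass 70% of its speed; a pose out of reach is approached as far as the arm can. A call is refused whole if a number of a shift passes 62.5 or a number of a turn 10.7, either way. A call with a gripper value outside its range is refused whole. The fingers move at their own pace and stop on an object; FORCE is the grip in N (left out, the last holds). Time passes only in rows, so rows that do not move let the fingers close. It gives the time, the measured TCP pose, the force, the opening and the grip force at its end, in the units of the state.
- bot.get_obs(): the state, without advancing time (a new reading comes with each control period).
- bot.read_camera(name): name is "scene" or "side" or "wrist"; returns a dict with "frame" (384x512x3 uint8, blue, green, red), "depth" (384x512 float32, m along the optical axis (not along the pixel's ray), 0 where there is no reading), "intrinsics" (3x3 intrinsics, pixels), "k1" (the pictures are not rectified: a ray, as slopes to the right and down, at radius r is drawn at 1 + k1 r^2 times it, then the intrinsics apply), "rvec" (rotation vector, rad) and "tvec" (3), from world to camera coordinates, as OpenCV has them; the wrist camera has in their place "T_tool_cam" (4x4, takes a point from camera to tool coordinates, whose origin is the TCP and whose axes are the flange's). Camera axes: x right, y down, z forward; pixel columns grow to the right and rows downward; lengths in m; the calibration is good to about 2 mm. A picture is of the moment at which its call begins: read the wrist's pose just before it.
- bot.hand_in(): hands the job in; it is judged then, once.
The state is a dict: "clock": time; "joint_positions": joint angles; "qd": joint speeds; "effort": joint torques, N m; "tcp_pos": TCP position; "orientation": TCP orientation; "force": force on the tool from outside, world axes, zero at the start; "ft_torque": the same for the moment, N m; "width": finger opening in m; "grip_force": force on a finger pad.
Only numpy, scipy, OpenCV 4.12 (cv2) and the standard library are available. Lean on these libraries where they do the work, as an engineer would, in place of code of your own. Each camera call takes 0.05 s, during which the arm holds its last target. There are 200 camera calls.

## Working session

There is one attempt and no reset: what is moved stays moved. The work goes in short steps, Python scripts to look and compute and a shell command to move; the robot and the scene stay as the last step left them, time stands still between calls to the robot, and variables do not carry over. Pictures are saved under pics/ and viewed, at most 14 in all, crops included, and the job is handed in when it is done.

```bash
ls; mkdir -p pics; cat > h.py <<'E'
import numpy as np, cv2
from scipy.spatial.transform import Rotation as R
from plant import bot
def cam(name):
    o=bot.get_obs(); c=bot.read_camera(name)
    if name=="wrist":
        T=np.eye(4); T[:3,:3]=R.from_quat(o["orientation"]).as_matrix(); T[:3,3]=o["tcp_pos"]
        c["Twc"]=T@np.array(c["T_tool_cam"])
    else:
        T=np.eye(4); T[:3,:3]=R.from_rotvec(np.ravel(c["rvec"])).as_matrix(); T[:3,3]=np.ravel(c["tvec"])
        c["Twc"]=np.linalg.inv(T)
    return c
def slopes(c,uv):
    K=np.array(c["intrinsics"]); d=(np.atleast_2d(uv).astype(float)-K[:2,2])/[K[0,0],K[1,1]]
    s=d.copy()
    for _ in range(20): s=d/(1+c["k1"]*(s**2).sum(1,keepdims=True))
    return s
def onplane(c,uv,z):
    s=slopes(c,uv); T=c["Twc"]; r=np.c_[s,np.ones(len(s))]@T[:3,:3].T; o=T[:3,3]
    return o+r*((z-o[2])/r[:,2])[:,None]
def cloud(c):
    h,w=c["depth"].shape; v,u=np.mgrid[:h,:w]
    s=slopes(c,np.c_[u.ravel(),v.ravel()]); d=c["depth"].ravel()[:,None]
    P=np.c_[s*d,d]@c["Twc"][:3,:3].T+c["Twc"][:3,3]; P[d[:,0]==0]=np.nan
    return P.reshape(h,w,3)
E
python3 - <<'E'
from h import *
o=bot.get_obs(); print({k:np.round(v,3).tolist() for k,v in o.items()})
a=[]
for n in("scene","side","wrist"):
    c=cam(n); cv2.imwrite(f"pics/{n}0.png",c["frame"]); print(n,np.round(c["Twc"],3).tolist(),np.round(c["intrinsics"],1).tolist(),c["k1"])
    np.savez(f"{n}0.npz",**c)
E
```

```text
pics
{'clock': 0.0, 'joint_positions': [0.98, 0.182, 1.608, 0.0, 1.354, -0.206], 'qd': [0.001, -0.002, 0.001, 0.001, -0.001, 0.002], 'effort': [0.0, -43.388, -34.185, 0.07, 0.039, -0.0], 'tcp_pos': [0.216, 0.533, 0.238], 'orientation': [0.191, 0.982, -0.001, -0.0], 'force': [-0.25, 0.08, 0.783], 'ft_torque': [-0.008, -0.044, 0.062], 'grip_force': 0.0, 'width': 0.088}
scene [[0.668, -0.569, 0.48, 0.0], [-0.744, -0.51, 0.431, -0.51], [-0.0, -0.645, -0.764, 0.949], [0.0, 0.0, 0.0, 1.0]] [[362.0, 0.0, 259.7], [0.0, 362.0, 190.0], [0.0, 0.0, 1.0]] -0.09720313333299264
side [[-1.0, -0.02, 0.01, 0.53], [-0.017, 0.382, -0.924, 1.48], [0.014, -0.924, -0.382, 0.656], [0.0, 0.0, 0.0, 1.0]] [[485.7, 0.0, 247.9], [0.0, 485.7, 194.1], [0.0, 0.0, 1.0]] -0.08168211871638326
wrist [[0.376, 0.896, 0.236, 0.156], [0.927, -0.363, -0.098, 0.557], [-0.002, 0.255, -0.967, 0.385], [0.0, 0.0, 0.0, 1.0]] [[278.4, 0.0, 256.9], [0.0, 278.4, 189.6], [0.0, 0.0, 1.0]] -0.021789731640192076
```

View pics/scene0.png

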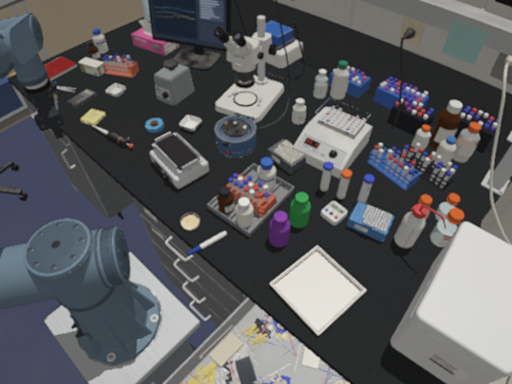

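View pics/side0.png

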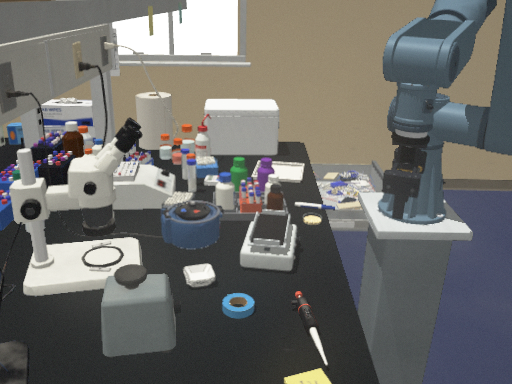

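The scene view shows the bottle tray at about (252,197), with the tall bottle (blue cap) at (266,170), amber at (226,198), plain at (245,210) and the orange rack between them. The spill tray is at (318,287), the rocker at (180,160) and the timer at (288,153). Possible confusions: the green bottle (300,210), the purple bottle (279,228), and the white and amber bottles further back at (320,83), (299,110) and (447,118). By the description I choose the ones inside the grey tray. The side view is too far away to add much.

```bash
python3 - <<'E'
from h import *
c=dict(np.load("scene0.npz")); c["k1"]=float(c["k1"]); f=c["frame"]; P=cloud(c)
cv2.imwrite("pics/crop1.png",cv2.resize(f[120:340,140:380],None,fx=2.5,fy=2.5,interpolation=cv2.INTER_CUBIC))
for n,u,v in [("tallcap",266,162),("ambercap",226,190),("plaincap",245,202),("timer",288,153),("rocker",180,157),("spill",318,287),("green",302,198),("purple",279,215)]:
    print(n,np.round(P[v,u],3),)
# spill tray: bright region on plane
hsv=cv2.cvtColor(f,cv2.COLOR_BGR2HSV)
m=((hsv[...,2]>150)&(hsv[...,1]<60)).astype(np.uint8); 
n,l,st,ce=cv2.connectedComponentsWithStats(m)
k=l[287,318]; print(st[k],ce[k])
cs,_=cv2.findContours((l==k).astype(np.uint8),cv2.RETR_EXTERNAL,cv2.CHAIN_APPROX_NONE)
q=onplane(c,max(cs,key=len)[:,0],0.017)[:,:2]
print("spill",cv2.minAreaRect((q*1000).astype(np.float32)))
E
```

```text
tallcap [0.618 0.018 0.124]
ambercap [0.465 0.047 0.098]
plaincap [ 0.466 -0.033  0.104]
timer [0.765 0.04  0.044]
rocker [0.474 0.283 0.079]
spill [ 0.437 -0.337  0.004]
green [ 0.581 -0.156  0.12 ]
purple [ 0.488 -0.145  0.119]
[ 270  246   96   89 4405] [317.18706016 288.99046538]
spill ((431.90777587890625, -337.18548583984375), (193.10397338867188, 193.45849609375), 82.13029479980469)
```

View pics/crop1.png

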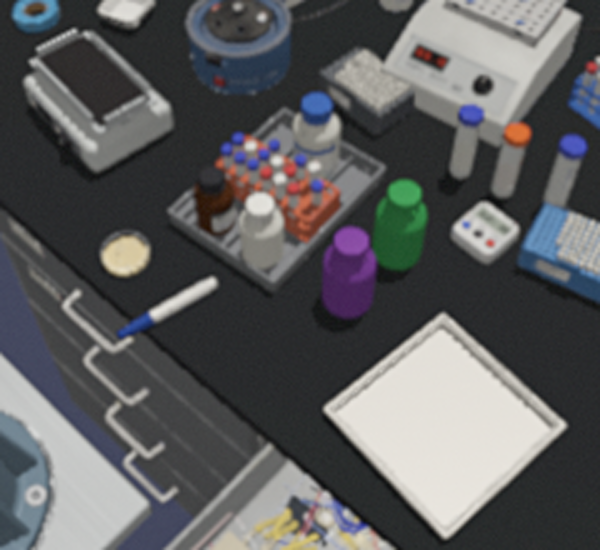

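View pics/wrist0.png

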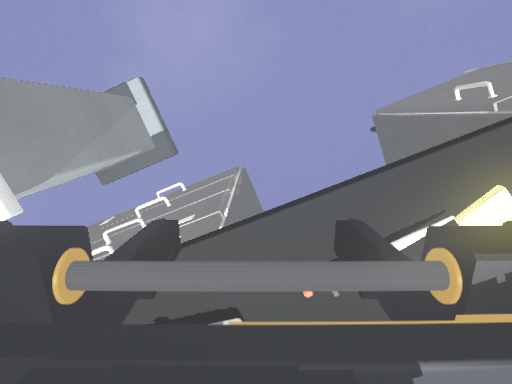

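Choice confirmed by the crop: amber bottle at crop (212,200), plain (262,230), tall with blue cap (317,130), all in the grey tray. The green (400,220) and purple (350,270) bottles stand outside it. The spill tray is at (0.432,-0.337). The wrist view shows only the floor and the fingers. Next I move over the tray for a closer look.

```bash
python3 -m creep '[{"z":-15,"az":10.7},{"z":-15,"az":10.7},{"z":-15,"az":10.7},{"z":-15,"az":10.7},{"az":10.7},{"az":10.2},{"x":-30,"y":20},{"x":-50,"y":32},{"x":-50,"y":32},{"x":-50,"y":32},{"x":-50,"y":32},{"x":-50,"y":32}]'
python3 -m creep '[{"x":-50,"y":32},{"x":-50,"y":32},{"x":-50,"y":32},{"x":-40,"y":25},{"x":-40,"y":25},{"x":-20,"y":10},{},{}]'
```

```text
invalid input at $[0]: expected keys x, y, z, ax, ay, az, grip
invalid input at $[0]: expected keys x, y, z, ax, ay, az, grip
```

```bash
python3 -m creep '[{"x":0,"y":0,"z":-15,"ax":0,"ay":0,"az":10.7,"grip":1},{"x":0,"y":0,"z":-15,"ax":0,"ay":0,"az":10.7,"grip":1},{"x":0,"y":0,"z":-15,"ax":0,"ay":0,"az":10.7,"grip":1},{"x":0,"y":0,"z":-15,"ax":0,"ay":0,"az":10.7,"grip":1},{"x":0,"y":0,"z":0,"ax":0,"ay":0,"az":10.7,"grip":1},{"x":0,"y":0,"z":0,"ax":0,"ay":0,"az":10.2,"grip":1},{"x":-30,"y":20,"z":0,"ax":0,"ay":0,"az":0,"grip":1},{"x":-50,"y":32,"z":0,"ax":0,"ay":0,"az":0,"grip":1},{"x":-50,"y":32,"z":0,"ax":0,"ay":0,"az":0,"grip":1},{"x":-50,"y":32,"z":0,"ax":0,"ay":0,"az":0,"grip":1}]'
```

```text
clock: 1.4
tcp_pos: [0.3455, 0.3605, 0.2985]
orientation: [0.68, 0.733, -0.0, 0.0]
force: [0.5, 0.5, -0.1]
width: 0.0879
grip_force: 0.0
```

```bash
python3 -m creep '[{"x":-50,"y":24,"z":0,"ax":0,"ay":0,"az":0,"grip":1},{"x":-50,"y":24,"z":0,"ax":0,"ay":0,"az":0,"grip":1},{"x":-50,"y":24,"z":0,"ax":0,"ay":0,"az":0,"grip":1},{"x":-50,"y":24,"z":0,"ax":0,"ay":0,"az":0,"grip":1},{"x":-50,"y":24,"z":0,"ax":0,"ay":0,"az":0,"grip":1},{"x":-50,"y":24,"z":0,"ax":0,"ay":0,"az":0,"grip":1},{"x":-40,"y":15,"z":0,"ax":0,"ay":0,"az":0,"grip":1},{"x":-25,"y":8,"z":0,"ax":0,"ay":0,"az":0,"grip":1},{"x":0,"y":0,"z":0,"ax":0,"ay":0,"az":0,"grip":1},{"x":0,"y":0,"z":0,"ax":0,"ay":0,"az":0,"grip":1}]'
python3 - <<'E'
from h import *
c=cam("wrist"); cv2.imwrite("pics/w1.png",c["frame"]); np.savez("w1.npz",**c)
E
```

```text
clock: 2.65
tcp_pos: [0.538, 0.0111, 0.2984]
orientation: [0.68, 0.733, -0.0, -0.0]
force: [0.1, -0.2, 0.7]
width: 0.0878
grip_force: 0.0
```

View pics/w1.png

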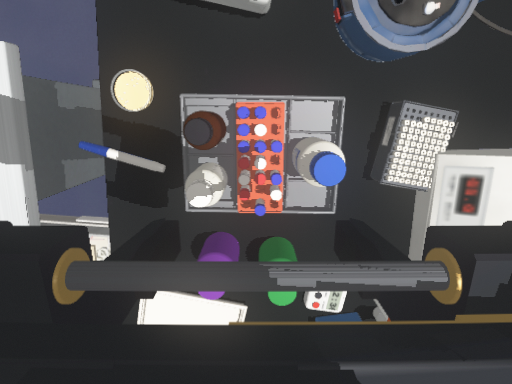

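The wrist view shows the tray corners at about (182,95), (344,97), (337,214) and (187,213). Amber cap is at (198,131), plain cap at (200,190), blue cap at (327,168), and the rack runs down the middle. Purple (219,265) and green (279,270) are outside.

```bash
python3 - <<'E'
from h import *
c=dict(np.load("w1.npz")); c["k1"]=float(c["k1"]); P=cloud(c); Z=P[...,2]
v,u=np.mgrid[:384,:512]
tray=(u>165)&(u<360)&(v>80)&(v<222)
def rect(m,P): 
    p=(P[m][:,:2]*1000).astype(np.float32); return cv2.minAreaRect(p),len(p)
m=tray&(Z>.021)&(Z<.032); lo,hi=[np.percentile(P[m][:,:2],q,axis=0) for q in(0.5,99.5)]
m=m&np.all((P[...,:2]>lo-.002)&(P[...,:2]<hi+.002),axis=2)
print("tray rim",rect(m,P),lo,hi)
for n,(a,b),r in [("amber",(198,131),.094),("plain",(200,190),.1),("tall",(327,168),.119)]:
    k=tray&(Z>r+4e-3-5e-3)&(Z<r+4e-3+8e-3)&(np.hypot(u-a,v-b)<30)
    q=P[k]; (x,y),rad=cv2.minEnclosingCircle((q[:,:2]*1000).astype(np.float32))
    print(n,len(q),np.round(q.mean(0),4),(x,y),rad,np.percentile(q[:,2],[5,50,95]))
f=cv2.cvtColor(c["frame"],cv2.COLOR_BGR2HSV)
k=tray&(u>228)&(u<292)&(Z>.045)&(Z<.056)&((f[...,0]<14)|(f[...,0]>170))&(f[...,1]>120)
print("rack deck",rect(k,P))
c=dict(np.load("scene0.npz")); c["k1"]=float(c["k1"]); P=cloud(c); Z=P[...,2]
near=np.hypot(P[...,0]-.474,P[...,1]-.283)<.14
for a,b in((.086,.098),(.076,.084)): print("rocker",rect(near&(Z>a)&(Z<b),P), np.nanmedian(P[near&(Z>a)&(Z<b)],axis=0))
E
```

```text
tray rim (((543.9271240234375, 17.943870544433594), (239.28619384765625, 179.70912170410156), 3.2475333213806152), 1914) [ 0.42248759 -0.07584075] [0.66606109 0.11258043]
amber 556 [0.4622 0.0531 0.0989] (461.8308410644531, 52.808502197265625) 16.556581497192383 [0.09717307 0.09902146 0.10023723]
plain 551 [ 0.4665 -0.0251  0.1039] (465.7796936035156, -26.091495513916016) 17.591041564941406 [0.10218232 0.10401893 0.10534201]
tall 879 [0.622  0.0223 0.1239] (622.7713012695312, 21.914058685302734) 20.145780563354492 [0.12232622 0.12399594 0.12516991]
rack deck (((541.705322265625, 16.877063751220703), (65.75447845458984, 156.92442321777344), 4.087197780609131), 2266)
rocker (((483.671142578125, 313.1739501953125), (191.1011505126953, 95.69204711914062), 82.6692123413086), 154) [0.48217931 0.31400814 0.08976226]
rocker (((482.7685546875, 313.0247497558594), (189.241455078125, 94.68022918701172), 83.02835083007812), 851) [0.4837013  0.31528138 0.07924796]
```

Everything agrees with the cell layout: tray (0.544,0.018) with yaw 3.5°, amber (462,53), plain (466,-26), tall (622.5,22), rocker (0.483,0.313) with yaw -7°. I pick the plain bottle first, by the cap.

```bash
cat > d.py <<'E'
import sys
from h import *
o=bot.get_obs(); t=np.array([float(a) for a in sys.argv[1:4]])/1000
Rm=R.from_quat(o["orientation"]).as_matrix()
print("tool mm",np.round(Rm.T@(t-o["tcp_pos"])*1000,1),"yaw x",round(np.degrees(np.arctan2(Rm[1,0],Rm[0,0])),1),"f",np.round(o["force"],1),o["clock"],np.round(o["joint_positions"],2))
E
python3 -m creep '[{"x":-8,"y":-20,"z":10,"ax":0,"ay":0,"az":0,"grip":0.14},{"x":-12,"y":-30,"z":25,"ax":0,"ay":0,"az":0,"grip":0.14},{"x":-11,"y":-24.5,"z":30,"ax":0,"ay":0,"az":0,"grip":0.14},{"x":0,"y":0,"z":40,"ax":0,"ay":0,"az":0,"grip":0.14},{"x":0,"y":0,"z":30,"ax":0,"ay":0,"az":0,"grip":0.14},{"x":0,"y":0,"z":10,"ax":0,"ay":0,"az":0,"grip":0.14},{"x":0,"y":0,"z":0,"ax":0,"ay":0,"az":0,"grip":0.14},{"x":0,"y":0,"z":0,"ax":0,"ay":0,"az":0,"grip":0.14}]' 25; python3 d.py 466 -25.6 93
```

```text
clock: 3.7
tcp_pos: [0.4675, -0.026, 0.1551]
orientation: [0.68, 0.733, 0.001, 0.001]
force: [0.5, -0.6, 0.2]
width: 0.0502
grip_force: 0.0
tool mm [ 0.5 -1.6 62.1] yaw x 94.3 f [ 0.5 -0.6  0.2] 3.7 [-0.31  0.04  1.95  0.    1.16 -0.38]
```

```bash
python3 -m creep '[{"x":0,"y":-1.5,"z":25,"ax":0,"ay":0,"az":0,"grip":0.14},{"x":0,"y":0,"z":20,"ax":0,"ay":0,"az":0,"grip":0.14},{"x":0,"y":0,"z":12,"ax":0,"ay":0,"az":0,"grip":0.14},{"x":0,"y":0,"z":5,"ax":0,"ay":0,"az":0,"grip":0.14},{"x":0,"y":0,"z":0,"ax":0,"ay":0,"az":0,"grip":0.14},{"x":0,"y":0,"z":0,"ax":0,"ay":0,"az":0,"grip":-1},{"x":0,"y":0,"z":0,"ax":0,"ay":0,"az":0,"grip":-1},{"x":0,"y":0,"z":0,"ax":0,"ay":0,"az":0,"grip":-1},{"x":0,"y":0,"z":0,"ax":0,"ay":0,"az":0,"grip":-1},{"x":0,"y":0,"z":0,"ax":0,"ay":0,"az":0,"grip":-1}]' 25; python3 d.py 466 -25.6 93
```

```text
clock: 4.95
tcp_pos: [0.4656, -0.0263, 0.0923]
orientation: [0.68, 0.733, 0.0, 0.001]
force: [0.6, -0.8, 4.6]
width: 0.0342
grip_force: 25.0
tool mm [ 0.6  0.5 -0.7] yaw x 94.3 f [ 0.6 -0.8  4.6] 4.95 [-0.31  0.13  1.99  0.    1.01 -0.39]
```

```bash
python3 -m creep '[{"x":0,"y":0,"z":-10,"ax":0,"ay":0,"az":0,"grip":-1},{"x":0,"y":0,"z":-25,"ax":0,"ay":0,"az":0,"grip":-1},{"x":0,"y":0,"z":-35,"ax":0,"ay":0,"az":0,"grip":-1},{"x":0,"y":0,"z":-35,"ax":0,"ay":0,"az":0,"grip":-1},{"x":0,"y":0,"z":-25,"ax":0,"ay":0,"az":0,"grip":-1},{"x":-15,"y":-4,"z":-15,"ax":0,"ay":0,"az":0,"grip":-1},{"x":-30,"y":-8,"z":-5,"ax":0,"ay":0,"az":0,"grip":-1},{"x":-40,"y":-11,"z":0,"ax":0,"ay":0,"az":0,"grip":-1},{"x":-40,"y":-11,"z":0,"ax":0,"ay":0,"az":0,"grip":-1},{"x":-40,"y":-11,"z":0,"ax":0,"ay":0,"az":0,"grip":-1}]'; python3 d.py 391.5 -373.7 93
```

```text
clock: 6.2
tcp_pos: [0.4309, -0.1956, 0.2411]
orientation: [0.68, 0.733, -0.0, -0.001]
force: [-0.3, -1.2, -1.2]
width: 0.0346
grip_force: 25.0
tool mm [-174.8  -52.3  148. ] yaw x 94.2 f [-0.3 -1.2 -1.2] 6.2 [-0.68 -0.05  1.85 -0.    1.35 -0.75]
```

```bash
python3 -m creep '[{"x":-40,"y":-12,"z":0,"ax":0,"ay":0,"az":0,"grip":-1},{"x":-40,"y":-12,"z":0,"ax":0,"ay":0,"az":0,"grip":-1},{"x":-40,"y":-12,"z":20,"ax":0,"ay":0,"az":0,"grip":-1},{"x":-35,"y":-10,"z":30,"ax":0,"ay":0,"az":0,"grip":-1},{"x":-20,"y":-6,"z":30,"ax":0,"ay":0,"az":0,"grip":-1},{"x":0,"y":0,"z":30,"ax":0,"ay":0,"az":0,"grip":-1},{"x":0,"y":0,"z":18,"ax":0,"ay":0,"az":0,"grip":-1},{"x":0,"y":0,"z":8,"ax":0,"ay":0,"az":0,"grip":-1},{"x":0,"y":0,"z":4,"ax":0,"ay":0,"az":0,"grip":-1},{"x":0,"y":0,"z":0,"ax":0,"ay":0,"az":0,"grip":-1}]'; python3 d.py 391.5 -373.7 92.3
```

```text
clock: 7.45
tcp_pos: [0.3938, -0.3726, 0.1024]
orientation: [0.68, 0.733, -0.0, 0.001]
force: [-0.1, -0.0, -1.2]
width: 0.0345
grip_force: 25.0
tool mm [-1.  -2.4 10.1] yaw x 94.3 f [-0.1 -0.  -1.2] 7.45 [-0.98  0.27  1.8  -0.    1.07 -1.05]
```

```bash
python3 -m creep '[{"x":0,"y":-1,"z":4,"ax":0,"ay":0,"az":0,"grip":-1},{"x":0,"y":0,"z":2.5,"ax":0,"ay":0,"az":0,"grip":-1},{"x":0,"y":0,"z":1.5,"ax":0,"ay":0,"az":0,"grip":-1},{"x":0,"y":0,"z":1,"ax":0,"ay":0,"az":0,"grip":-1},{"x":0,"y":0,"z":0.5,"ax":0,"ay":0,"az":0,"grip":-1},{"x":0,"y":0,"z":0,"ax":0,"ay":0,"az":0,"grip":-1}]'; python3 d.py 391.5 -373.7 92.3
```

```text
clock: 8.2
tcp_pos: [0.3925, -0.3725, 0.0923]
orientation: [0.68, 0.733, -0.0, 0.0]
force: [-0.2, 0.4, -0.3]
width: 0.0341
grip_force: 25.0
tool mm [-1.1 -1.1  0. ] yaw x 94.3 f [-0.2  0.4 -0.3] 8.2 [-0.98  0.29  1.8  -0.    1.05 -1.05]
```

```bash
python3 -m creep '[{"x":0,"y":0,"z":0.5,"ax":0,"ay":0,"az":0,"grip":-1},{"x":0,"y":0,"z":0,"ax":0,"ay":0,"az":0,"grip":0.14},{"x":0,"y":0,"z":0,"ax":0,"ay":0,"az":0,"grip":0.14},{"x":0,"y":0,"z":0,"ax":0,"ay":0,"az":0,"grip":0.14},{"x":0,"y":0,"z":-8,"ax":0,"ay":0,"az":0,"grip":0.14},{"x":0,"y":0,"z":-20,"ax":0,"ay":0,"az":0,"grip":0.14},{"x":0,"y":0,"z":-30,"ax":0,"ay":0,"az":0,"grip":0.14},{"x":20,"y":5,"z":-30,"ax":0,"ay":0,"az":0,"grip":0.14},{"x":40,"y":10,"z":0,"ax":0,"ay":0,"az":0,"grip":0.14},{"x":55,"y":12,"z":0,"ax":0,"ay":0,"az":0,"grip":0.14},{"x":60,"y":13,"z":0,"ax":0,"ay":0,"az":0,"grip":0.14},{"x":60,"y":13,"z":0,"ax":0,"ay":0,"az":0,"grip":0.14}]'; python3 d.py 462 53 89
```

```text
clock: 9.7
tcp_pos: [0.4281, -0.1326, 0.1805]
orientation: [0.681, 0.733, 0.0, 0.001]
force: [1.4, 0.3, 0.8]
width: 0.0504
grip_force: 0.0
tool mm [182.6  47.3  91.4] yaw x 94.2 f [1.4 0.3 0.8] 9.7 [-0.57 -0.05  1.97  0.    1.21 -0.64]
```

```bash
python3 -m creep '[{"x":60,"y":16,"z":0,"ax":0,"ay":0,"az":0,"grip":0.14},{"x":60,"y":16,"z":0,"ax":0,"ay":0,"az":0,"grip":0.14},{"x":40,"y":10,"z":0,"ax":0,"ay":0,"az":0,"grip":0.14},{"x":22,"y":5,"z":25,"ax":0,"ay":0,"az":0,"grip":0.14},{"x":0,"y":0,"z":15,"ax":0,"ay":0,"az":0,"grip":0.14},{"x":0,"y":0,"z":5,"ax":0,"ay":0,"az":0,"grip":0.14},{"x":0,"y":0,"z":0,"ax":0,"ay":0,"az":0,"grip":0.14}]'; python3 d.py 462 53 89
```

```text
clock: 10.58
tcp_pos: [0.4613, 0.0499, 0.1348]
orientation: [0.681, 0.732, -0.0, -0.0]
force: [0.1, 0.7, 0.3]
width: 0.0501
grip_force: 0.0
tool mm [ 3.1  1.  45.8] yaw x 94.2 f [0.1 0.7 0.3] 10.575 [-0.15  0.06  1.97 -0.    1.11 -0.22]
```

```bash
python3 -m creep '[{"x":3,"y":1,"z":20,"ax":0,"ay":0,"az":0,"grip":0.14},{"x":0,"y":0,"z":15,"ax":0,"ay":0,"az":0,"grip":0.14},{"x":0,"y":0,"z":7,"ax":0,"ay":0,"az":0,"grip":0.14},{"x":0,"y":0,"z":3,"ax":0,"ay":0,"az":0,"grip":0.14},{"x":0,"y":0,"z":0,"ax":0,"ay":0,"az":0,"grip":-1},{"x":0,"y":0,"z":0,"ax":0,"ay":0,"az":0,"grip":-1},{"x":0,"y":0,"z":0,"ax":0,"ay":0,"az":0,"grip":-1},{"x":0,"y":0,"z":0,"ax":0,"ay":0,"az":0,"grip":-1},{"x":0,"y":0,"z":0,"ax":0,"ay":0,"az":0,"grip":-1}]'; python3 d.py 403 -290.5 89
```

```text
clock: 11.7
tcp_pos: [0.4623, 0.0539, 0.0901]
orientation: [0.68, 0.733, 0.0, 0.0]
force: [-1.0, -0.8, 4.4]
width: 0.0327
grip_force: 25.0
tool mm [-339.   -84.7    1.1] yaw x 94.3 f [-1.  -0.8  4.4] 11.7 [-0.14  0.14  1.99 -0.    1.01 -0.21]
```

```bash
python3 -m creep '[{"x":0,"y":0,"z":-10,"ax":0,"ay":0,"az":0,"grip":-1},{"x":0,"y":0,"z":-25,"ax":0,"ay":0,"az":0,"grip":-1},{"x":0,"y":0,"z":-35,"ax":0,"ay":0,"az":0,"grip":-1},{"x":0,"y":0,"z":-40,"ax":0,"ay":0,"az":0,"grip":-1},{"x":-10,"y":-3,"z":-30,"ax":0,"ay":0,"az":0,"grip":-1},{"x":-25,"y":-6,"z":-15,"ax":0,"ay":0,"az":0,"grip":-1},{"x":-40,"y":-10,"z":0,"ax":0,"ay":0,"az":0,"grip":-1},{"x":-50,"y":-12,"z":0,"ax":0,"ay":0,"az":0,"grip":-1},{"x":-50,"y":-12,"z":0,"ax":0,"ay":0,"az":0,"grip":-1},{"x":-50,"y":-12,"z":0,"ax":0,"ay":0,"az":0,"grip":-1},{"x":-40,"y":-10,"z":0,"ax":0,"ay":0,"az":0,"grip":-1},{"x":-35,"y":-9,"z":0,"ax":0,"ay":0,"az":0,"grip":-1}]'; python3 d.py 403 -290.5 90.1
```

```text
clock: 13.2
tcp_pos: [0.4098, -0.2522, 0.245]
orientation: [0.681, 0.733, 0.0, 0.0]
force: [0.6, 0.6, -1.6]
width: 0.0329
grip_force: 25.0
tool mm [-37.7  -9.6 154.9] yaw x 94.2 f [ 0.6  0.6 -1.6] 13.2 [-0.8  -0.04  1.83  0.    1.35 -0.87]
```

```bash
python3 -m creep '[{"x":-25,"y":-7,"z":20,"ax":0,"ay":0,"az":0,"grip":-1},{"x":-13,"y":-3,"z":35,"ax":0,"ay":0,"az":0,"grip":-1},{"x":0,"y":0,"z":40,"ax":0,"ay":0,"az":0,"grip":-1},{"x":0,"y":0,"z":30,"ax":0,"ay":0,"az":0,"grip":-1},{"x":0,"y":0,"z":15,"ax":0,"ay":0,"az":0,"grip":-1},{"x":0,"y":0,"z":6,"ax":0,"ay":0,"az":0,"grip":-1},{"x":0,"y":0,"z":3,"ax":0,"ay":0,"az":0,"grip":-1},{"x":0,"y":0,"z":2,"ax":0,"ay":0,"az":0,"grip":-1},{"x":0,"y":0,"z":1,"ax":0,"ay":0,"az":0,"grip":-1},{"x":0,"y":0,"z":0.5,"ax":0,"ay":0,"az":0,"grip":-1},{"x":0,"y":0,"z":0,"ax":0,"ay":0,"az":0,"grip":-1}]'; python3 d.py 403 -290.5 90.1
```

```text
clock: 14.58
tcp_pos: [0.4034, -0.2894, 0.0924]
orientation: [0.68, 0.733, -0.0, 0.0]
force: [-0.1, -0.8, -0.9]
width: 0.0329
grip_force: 25.0
tool mm [-1.  -0.5  2.3] yaw x 94.3 f [-0.1 -0.8 -0.9] 14.575 [-0.86  0.2   1.92 -0.    1.03 -0.94]
```

```bash
python3 -m creep '[{"x":0,"y":0,"z":1,"ax":0,"ay":0,"az":0,"grip":-1},{"x":0,"y":0,"z":1,"ax":0,"ay":0,"az":0,"grip":-1},{"x":0,"y":0,"z":0.5,"ax":0,"ay":0,"az":0,"grip":-1},{"x":0,"y":0,"z":0,"ax":0,"ay":0,"az":0,"grip":-1},{"x":0,"y":0,"z":0,"ax":0,"ay":0,"az":0,"grip":0.14},{"x":0,"y":0,"z":0,"ax":0,"ay":0,"az":0,"grip":0.14},{"x":0,"y":0,"z":0,"ax":0,"ay":0,"az":0,"grip":0.14},{"x":0,"y":0,"z":-8,"ax":0,"ay":0,"az":0,"grip":0.14},{"x":0,"y":0,"z":-20,"ax":0,"ay":0,"az":0,"grip":0.14},{"x":0,"y":0,"z":-30,"ax":0,"ay":0,"az":0,"grip":0.14},{"x":0,"y":10,"z":-35,"ax":0,"ay":0,"az":0,"grip":0.14},{"x":30,"y":30,"z":0,"ax":0,"ay":0,"az":0,"grip":0.25}]'; python3 d.py 622.5 22 110
```

```text
clock: 16.08
tcp_pos: [0.4427, -0.2593, 0.1868]
orientation: [0.682, 0.732, -0.0, 0.004]
force: [0.7, 0.3, -0.5]
width: 0.0549
grip_force: 0.0
tool mm [268.3 198.9  76.2] yaw x 94.1 f [ 0.7  0.3 -0.5] 16.075 [-0.76  0.09  1.82 -0.    1.22 -0.83]
```

```bash
python3 -m creep '[{"x":48,"y":36,"z":0,"ax":0,"ay":0,"az":0,"grip":0.27},{"x":50,"y":38,"z":0,"ax":0,"ay":0,"az":0,"grip":0.27},{"x":50,"y":38,"z":0,"ax":0,"ay":0,"az":0,"grip":0.27},{"x":50,"y":38,"z":0,"ax":0,"ay":0,"az":0,"grip":0.27},{"x":45,"y":32,"z":0,"ax":0,"ay":0,"az":0,"grip":0.27},{"x":25,"y":17,"z":10,"ax":0,"ay":0,"az":0,"grip":0.27},{"x":0,"y":0,"z":16,"ax":0,"ay":0,"az":0,"grip":0.27},{"x":0,"y":0,"z":0,"ax":0,"ay":0,"az":0,"grip":0.27},{"x":0,"y":0,"z":0,"ax":0,"ay":0,"az":0,"grip":0.27}]'; python3 d.py 622.5 22 110
```

```text
clock: 17.2
tcp_pos: [0.6187, 0.0235, 0.1569]
orientation: [0.681, 0.732, -0.0, -0.0]
force: [-0.8, 0.1, -0.2]
width: 0.0557
grip_force: 0.0
tool mm [-1.8  3.7 46.9] yaw x 94.2 f [-0.8  0.1 -0.2] 17.2 [-0.15  0.36  1.56 -0.    1.22 -0.23]
```

```bash
python3 -m creep '[{"x":-2,"y":3.5,"z":18,"ax":0,"ay":0,"az":0,"grip":0.27},{"x":0,"y":0,"z":15,"ax":0,"ay":0,"az":0,"grip":0.27},{"x":0,"y":0,"z":9,"ax":0,"ay":0,"az":0,"grip":0.27},{"x":0,"y":0,"z":4,"ax":0,"ay":0,"az":0,"grip":0.27},{"x":0,"y":0,"z":0,"ax":0,"ay":0,"az":0,"grip":-1},{"x":0,"y":0,"z":0,"ax":0,"ay":0,"az":0,"grip":-1},{"x":0,"y":0,"z":0,"ax":0,"ay":0,"az":0,"grip":-1},{"x":0,"y":0,"z":0,"ax":0,"ay":0,"az":0,"grip":-1},{"x":0,"y":0,"z":0,"ax":0,"ay":0,"az":0,"grip":-1}]' 30; python3 d.py 472 -342.6 110
```

```text
clock: 18.32
tcp_pos: [0.623, 0.023, 0.1111]
orientation: [0.68, 0.733, 0.0, 0.0]
force: [-1.4, -0.1, 1.2]
width: 0.0395
grip_force: 30.0
tool mm [-353.4 -177.7    1. ] yaw x 94.3 f [-1.4 -0.1  1.2] 18.325 [-0.15  0.42  1.58  0.    1.14 -0.23]
```

```bash
python3 -m creep '[{"x":0,"y":0,"z":-10,"ax":0,"ay":0,"az":0,"grip":-1},{"x":0,"y":0,"z":-25,"ax":0,"ay":0,"az":0,"grip":-1},{"x":0,"y":0,"z":-35,"ax":0,"ay":0,"az":0,"grip":-1},{"x":0,"y":0,"z":-40,"ax":0,"ay":0,"az":0,"grip":-1},{"x":-8,"y":-4,"z":-30,"ax":0,"ay":0,"az":0,"grip":-1},{"x":-25,"y":-12,"z":-12,"ax":0,"ay":0,"az":0,"grip":-1},{"x":-40,"y":-20,"z":0,"ax":0,"ay":0,"az":0,"grip":-1},{"x":-48,"y":-24,"z":0,"ax":0,"ay":0,"az":0,"grip":-1},{"x":-48,"y":-24,"z":0,"ax":0,"ay":0,"az":0,"grip":-1},{"x":-48,"y":-24,"z":0,"ax":0,"ay":0,"az":0,"grip":-1},{"x":-45,"y":-24,"z":0,"ax":0,"ay":0,"az":0,"grip":-1},{"x":-35,"y":-18,"z":0,"ax":0,"ay":0,"az":0,"grip":-1}]'; python3 d.py 472 -342.6 111.1
```

```text
clock: 19.82
tcp_pos: [0.494, -0.2861, 0.2633]
orientation: [0.681, 0.732, -0.0, 0.0]
force: [-0.7, -0.3, -1.9]
width: 0.0394
grip_force: 30.0
tool mm [-54.7 -26.1 152.2] yaw x 94.2 f [-0.7 -0.3 -1.9] 19.825 [-0.73  0.15  1.59 -0.    1.4  -0.81]
```

```bash
python3 -m creep '[{"x":-30,"y":-15,"z":5,"ax":0,"ay":0,"az":0,"grip":-1},{"x":-18,"y":-8,"z":20,"ax":0,"ay":0,"az":0,"grip":-1},{"x":-7,"y":-3,"z":35,"ax":0,"ay":0,"az":0,"grip":-1},{"x":0,"y":0,"z":35,"ax":0,"ay":0,"az":0,"grip":-1},{"x":0,"y":0,"z":28,"ax":0,"ay":0,"az":0,"grip":-1},{"x":0,"y":0,"z":14,"ax":0,"ay":0,"az":0,"grip":-1},{"x":0,"y":0,"z":7,"ax":0,"ay":0,"az":0,"grip":-1},{"x":0,"y":0,"z":3,"ax":0,"ay":0,"az":0,"grip":-1},{"x":0,"y":0,"z":2,"ax":0,"ay":0,"az":0,"grip":-1},{"x":0,"y":0,"z":1,"ax":0,"ay":0,"az":0,"grip":-1},{"x":0,"y":0,"z":0,"ax":0,"ay":0,"az":0,"grip":-1}]'; python3 d.py 472 -342.6 111.1
```

```text
clock: 21.2
tcp_pos: [0.4735, -0.3413, 0.1131]
orientation: [0.68, 0.733, -0.0, 0.0]
force: [-0.2, -0.7, -2.3]
width: 0.0394
grip_force: 30.0
tool mm [-1.2 -1.6  2. ] yaw x 94.2 f [-0.2 -0.7 -2.3] 21.2 [-0.83  0.34  1.68 -0.    1.12 -0.9 ]
```

Set down the last 2 mm, release, and rise.

```bash
python3 -m creep '[{"x":0,"y":0,"z":1,"ax":0,"ay":0,"az":0,"grip":-1},{"x":0,"y":0,"z":0.7,"ax":0,"ay":0,"az":0,"grip":-1},{"x":0,"y":0,"z":0.5,"ax":0,"ay":0,"az":0,"grip":-1},{"x":0,"y":0,"z":0,"ax":0,"ay":0,"az":0,"grip":-1},{"x":0,"y":0,"z":0,"ax":0,"ay":0,"az":0,"grip":0.27},{"x":0,"y":0,"z":0,"ax":0,"ay":0,"az":0,"grip":0.27},{"x":0,"y":0,"z":0,"ax":0,"ay":0,"az":0,"grip":0.27},{"x":0,"y":0,"z":-8,"ax":0,"ay":0,"az":0,"grip":0.27},{"x":0,"y":0,"z":-25,"ax":0,"ay":0,"az":0,"grip":0.27},{"x":0,"y":0,"z":-40,"ax":0,"ay":0,"az":0,"grip":0.27},{"x":20,"y":6,"z":-50,"ax":0,"ay":0,"az":0,"grip":0.4},{"x":40,"y":10,"z":-30,"ax":0,"ay":0,"az":0,"grip":1}]'; python3 d.py 542 17.5 250
```

```text
clock: 22.7
tcp_pos: [0.4855, -0.2811, 0.267]
orientation: [0.681, 0.732, -0.0, 0.002]
force: [0.1, -0.1, -0.7]
width: 0.0699
grip_force: 0.0
tool mm [293.8  77.8  16.3] yaw x 94.1 f [ 0.1 -0.1 -0.7] 22.7 [-0.74  0.12  1.61 -0.    1.4  -0.81]
```

```bash
python3 -m creep '[{"x":50,"y":13,"z":0,"ax":0,"ay":0,"az":0,"grip":1},{"x":55,"y":15,"z":0,"ax":0,"ay":0,"az":0,"grip":1},{"x":55,"y":15,"z":0,"ax":0,"ay":0,"az":0,"grip":1},{"x":55,"y":15,"z":0,"ax":0,"ay":0,"az":0,"grip":1},{"x":45,"y":12,"z":0,"ax":0,"ay":0,"az":0,"grip":1},{"x":33,"y":8,"z":5,"ax":0,"ay":0,"az":0,"grip":1},{"x":0,"y":0,"z":10,"ax":0,"ay":0,"az":0,"grip":1},{"x":0,"y":0,"z":0,"ax":0,"ay":0,"az":0,"grip":1}]'; python3 - <<'E'
from h import *
c=cam("wrist"); np.savez("w2.npz",**c); s=cam("scene"); np.savez("s2.npz",**s)
cv2.imwrite("pics/w2.png",np.vstack([cv2.resize(c["frame"][:240,100:420],(640,480)),])); cv2.imwrite("pics/s2.png",cv2.resize(s["frame"][220:350,240:400],None,fx=3,fy=3))
P=cloud(c);Z=P[...,2];f=cv2.cvtColor(c["frame"],cv2.COLOR_BGR2HSV)
near=np.hypot(P[...,0]-.542,P[...,1]-.0175)<.12
k=near&(Z>.045)&(Z<.056)&((f[...,0]<14)|(f[...,0]>170))&(f[...,1]>120)
print(cv2.minAreaRect((P[k][:,:2]*1000).astype(np.float32)),k.sum())
P=cloud(s);Z=P[...,2]
for x,y,h in((392.5,-372.5,.104),(403.4,-289.4,.098),(473.5,-341.3,.123)):
    k=(np.hypot(P[...,0]-x/1000,P[...,1]-y/1000)<.04)&(Z>h-.006)&(Z<h+.008); print(k.sum(),np.round(np.nanmedian(P[k],axis=0),3))
E
python3 d.py 542 17.5 26
```

```text
clock: 23.7
tcp_pos: [0.5402, 0.0175, 0.2477]
orientation: [0.68, 0.733, -0.001, -0.001]
force: [-0.3, -0.6, 1.0]
width: 0.0883
grip_force: 0.0
((541.4415283203125, 16.526714324951172), (64.76544952392578, 155.78517150878906), 4.1946210861206055) 1587
131 [ 0.391 -0.374  0.103]
123 [ 0.401 -0.293  0.098]
163 [ 0.471 -0.344  0.123]
tool mm [  0.7   1.3 222.6] yaw x 94.2 f [-0.6  0.9 -0.7] 23.8 [-0.19  0.1   1.68 -0.    1.36 -0.26]
```

View pics/w2.png

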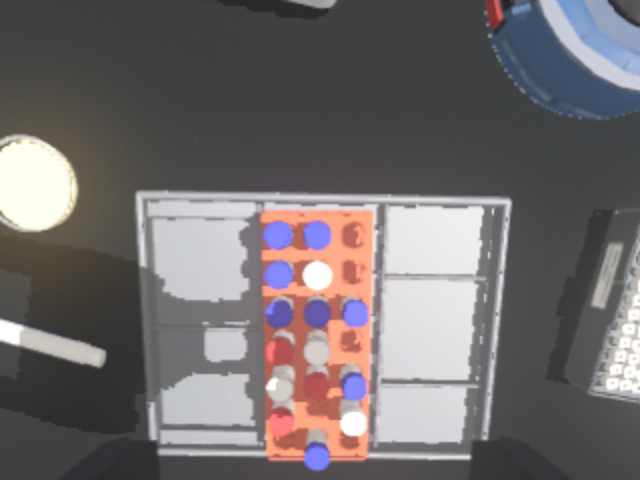

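View pics/s2.png

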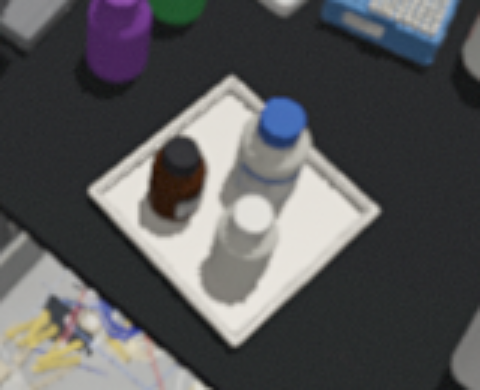

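The crop of the spill tray shows all three bottles upright (amber at (178,180), tall at (280,145), plain at (250,235)). The wrist crop shows the rack alone in the tray. Now the rack grasp.

```bash
python3 -m creep '[{"x":-0.5,"y":1,"z":30,"ax":0,"ay":0,"az":0,"grip":1},{"x":0,"y":0,"z":50,"ax":0,"ay":0,"az":0,"grip":1},{"x":0,"y":0,"z":40,"ax":0,"ay":0,"az":0,"grip":1},{"x":0,"y":0,"z":20,"ax":0,"ay":0,"az":0,"grip":1},{"x":0,"y":0,"z":0,"ax":0,"ay":0,"az":0,"grip":1}]'; python3 d.py 541.7 16.8 26
```

```text
clock: 24.42
tcp_pos: [0.5408, 0.0165, 0.1072]
orientation: [0.681, 0.732, -0.001, -0.001]
force: [0.2, -0.2, 1.0]
width: 0.0883
grip_force: 0.0
tool mm [ 0.2  1.2 81.2] yaw x 94.2 f [ 0.2 -0.2  1. ] 24.425 [-0.19  0.27  1.79 -0.    1.08 -0.26]
```

```bash
python3 -m creep '[{"x":0,"y":1,"z":25,"ax":0,"ay":0,"az":0,"grip":1},{"x":0,"y":0,"z":25,"ax":0,"ay":0,"az":0,"grip":1},{"x":0,"y":0,"z":17,"ax":0,"ay":0,"az":0,"grip":1},{"x":0,"y":0,"z":9,"ax":0,"ay":0,"az":0,"grip":1},{"x":0,"y":0,"z":4,"ax":0,"ay":0,"az":0,"grip":1},{"x":0,"y":0,"z":0,"ax":0,"ay":0,"az":0,"grip":1},{"x":0,"y":0,"z":0,"ax":0,"ay":0,"az":0,"grip":-1},{"x":0,"y":0,"z":0,"ax":0,"ay":0,"az":0,"grip":-1},{"x":0,"y":0,"z":0,"ax":0,"ay":0,"az":0,"grip":-1},{"x":0,"y":0,"z":0,"ax":0,"ay":0,"az":0,"grip":-1}]' 25; python3 d.py 483 313.5 102
```

```text
clock: 25.68
tcp_pos: [0.543, 0.0176, 0.0289]
orientation: [0.68, 0.733, 0.0, 0.0]
force: [-2.6, 0.3, 5.0]
width: 0.0668
grip_force: 24.9
tool mm [299.6 -37.9 -73.2] yaw x 94.3 f [-2.6  0.3  5. ] 25.675 [-0.19  0.4   1.82 -0.    0.93 -0.26]
```

```bash
python3 -m creep '[{"x":0,"y":0,"z":-5,"ax":0,"ay":0,"az":0,"grip":-1},{"x":0,"y":0,"z":-15,"ax":0,"ay":0,"az":0,"grip":-1},{"x":0,"y":0,"z":-25,"ax":0,"ay":0,"az":0,"grip":-1},{"x":0,"y":0,"z":-30,"ax":0,"ay":0,"az":0,"grip":-1},{"x":0,"y":0,"z":-30,"ax":0,"ay":0,"az":0,"grip":-1},{"x":0,"y":0,"z":-25,"ax":0,"ay":0,"az":0,"grip":-1},{"x":10,"y":0,"z":-25,"ax":0,"ay":0,"az":0,"grip":-1},{"x":25,"y":-4,"z":-10,"ax":0,"ay":0,"az":0,"grip":-1},{"x":35,"y":-6,"z":0,"ax":0,"ay":0,"az":0,"grip":-1},{"x":35,"y":-6,"z":0,"ax":0,"ay":0,"az":0,"grip":-1},{"x":25,"y":-4,"z":0,"ax":0,"ay":0,"az":0,"grip":-1},{"x":0,"y":0,"z":0,"ax":0,"ay":0,"az":0,"grip":-1}]'; python3 d.py 483 313.5 102
python3 - <<'E'
from h import *
c=cam("wrist"); np.savez("w3.npz",**c); cv2.imwrite("pics/w3.png",c["frame"])
P=cloud(c); Z=P[...,2]; near=(np.abs(P[...,0]-.483)<.1)&(np.abs(P[...,1]-.313)<.13)
for a,b in((.086,.1),(.076,.085)):
    k=near&(Z>a)&(Z<b); print(k.sum(),cv2.minAreaRect((P[k][:,:2]*1000).astype(np.float32)),np.median(Z[k]))
E
```

```text
clock: 27.18
tcp_pos: [0.5127, 0.1472, 0.1942]
orientation: [0.679, 0.734, 0.0, 0.0]
force: [-0.5, -0.4, -1.8]
width: 0.0667
grip_force: 25.1
tool mm [168.1 -16.9  92.3] yaw x 94.4 f [-0.5 -0.4 -1.8] 27.175 [ 0.06  0.13  1.76  0.    1.25 -0.02]
902 ((479.3126220703125, 266.7516174316406), (104.2154541015625, 68.45111846923828), 3.2499430179595947) 0.09208987071628012
8842 ((478.3458557128906, 268.4993896484375), (111.79972076416016, 72.7309799194336), 4.3464436531066895) 0.080595055712267
```

View pics/w3.png

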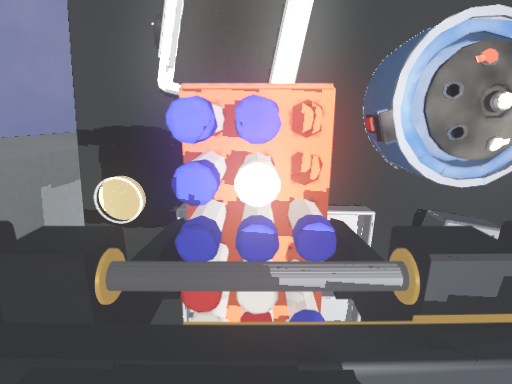

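The view shows the rack held level, filling the middle (180–335, 85–320). The rocker's near rails are at (170,50) and (290,40). I fit lines to the rails for the lateral position and yaw.

```bash
python3 - <<'E'
from h import *
c=dict(np.load("w3.npz")); c["k1"]=float(c["k1"]); P=cloud(c); Z=P[...,2]
k=(np.abs(P[...,0]-.483)<.1)&(np.abs(P[...,1]-.313)<.13)&(Z>.087)&(Z<.097); q=P[k][:,:2]*1000
for n,m in(("lo",q[:,0]<483),("hi",q[:,0]>=483)):
    p=q[m]; p=p[p[:,1]>235]
    ys=np.arange(236,300,8); e=[(y+4,*np.percentile(p[(p[:,1]>=y)&(p[:,1]<y+8),0],[3,97]),((p[:,1]>=y)&(p[:,1]<y+8)).sum()) for y in ys if ((p[:,1]>=y)&(p[:,1]<y+8)).sum()>8]
    print(n,np.round(e,1).tolist(), p[:,1].min())
print(q[:,1].min(), np.percentile(q[:,1],[1,3]))
c=dict(np.load("scene0.npz")); c["k1"]=float(c["k1"]); P=cloud(c); Z=P[...,2]
k=(np.hypot(P[...,0]-.483,P[...,1]-.313)<.14)&(Z>.077)&(Z<.097); q=(P[k][:,:2]*1000-[483,313.2])
a=np.radians(-7); u=q@np.array([[np.cos(a),-np.sin(a)],[np.sin(a),np.cos(a)]]); print(np.percentile(u,[0,1,50,99,100],axis=0).round(1).tolist())
g=c["frame"][k].astype(float).mean(1)<70; print("mat",g.sum(),cv2.minAreaRect((P[k][g][:,:2]*1000).astype(np.float32)))
E
```

```text
lo [[248.0, 428.7, 432.5, 40.0], [256.0, 428.9, 433.2, 65.0], [264.0, 430.0, 434.1, 70.0], [272.0, 431.4, 435.4, 67.0], [280.0, 432.1, 436.4, 74.0], [288.0, 433.1, 437.2, 73.0], [296.0, 433.8, 438.2, 50.0]] 247.75846787243887
hi [[240.0, 517.6, 521.3, 19.0], [248.0, 518.1, 522.2, 50.0], [256.0, 519.4, 523.3, 53.0], [264.0, 520.4, 524.4, 53.0], [272.0, 521.4, 525.7, 54.0], [280.0, 522.6, 526.6, 55.0], [288.0, 523.7, 527.8, 58.0], [296.0, 524.8, 528.8, 58.0]] 240.924864897828
230.31296304065808 [241.18451982 244.25235951]
[[-47.6, -95.4], [-47.0, -90.9], [0.4, 3.7], [46.5, 93.4], [48.7, 95.8]]
mat 590 ((487.2156982421875, 317.3997497558594), (168.756591796875, 75.38617706298828), 81.11858367919922)
```

```bash
python3 -m creep '[{"x":20,"y":-4,"z":0,"ax":0,"ay":0,"az":4,"grip":-1},{"x":30,"y":-4,"z":0,"ax":0,"ay":0,"az":4,"grip":-1},{"x":35,"y":-2,"z":0,"ax":0,"ay":0,"az":3.8,"grip":-1},{"x":35,"y":0,"z":0,"ax":0,"ay":0,"az":0,"grip":-1},{"x":25,"y":0,"z":10,"ax":0,"ay":0,"az":0,"grip":-1},{"x":10,"y":0,"z":20,"ax":0,"ay":0,"az":0,"grip":-1},{"x":0,"y":0,"z":10,"ax":0,"ay":0,"az":0,"grip":-1},{"x":0,"y":0,"z":0,"ax":0,"ay":0,"az":0,"grip":-1}]'; python3 d.py 483.7 314 104.9
```

```text
clock: 28.22
tcp_pos: [0.5123, 0.2983, 0.1518]
orientation: [0.752, 0.659, -0.002, -0.0]
force: [0.9, -0.6, -1.1]
width: 0.0667
grip_force: 25.1
tool mm [ 11.8 -30.3  47. ] yaw x 82.4 f [ 0.9 -0.6 -1.1] 28.225 [ 0.33  0.31  1.63 -0.    1.2   0.46]
```

```bash
python3 -m creep '[{"x":4,"y":-10,"z":0,"ax":0,"ay":0,"az":0,"grip":-1},{"x":6,"y":-15,"z":5,"ax":0,"ay":0,"az":0,"grip":-1},{"x":2,"y":-5.5,"z":8,"ax":0,"ay":0,"az":0,"grip":-1},{"x":0,"y":0,"z":8,"ax":0,"ay":0,"az":0,"grip":-1},{"x":0,"y":0,"z":0,"ax":0,"ay":0,"az":0,"grip":-1},{"x":0,"y":0,"z":0,"ax":0,"ay":0,"az":0,"grip":-1}]'; python3 d.py 483.7 314 104.9
python3 - <<'E'
from h import *
c=cam("wrist"); np.savez("w4.npz",**c); s=cam("side"); w=c["frame"][:300,100:430]; cv2.imwrite("pics/w4.png",np.hstack([w,s["frame"][130:280,180:345].repeat(2,0).repeat(2,1)]))
E
```

```text
clock: 28.98
tcp_pos: [0.4848, 0.3156, 0.1325]
orientation: [0.752, 0.659, 0.0, 0.0]
force: [0.1, -0.7, -2.3]
width: 0.0663
grip_force: 25.1
tool mm [-1.8 -0.9 27.6] yaw x 82.4 f [ 0.1 -0.7 -2.3] 28.975 [ 0.37  0.3   1.69 -0.    1.15  0.5 ]
```

View pics/w4.png

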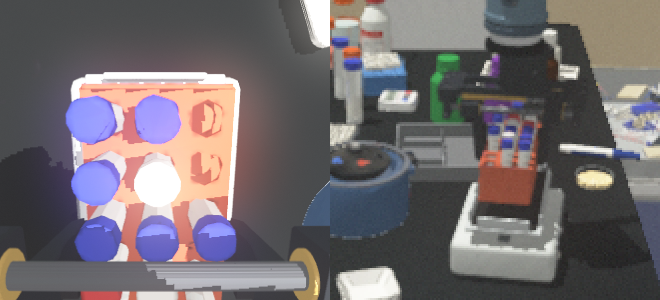

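The rack hangs level above the platform. The rim shows evenly round its far end, (75–240, 75) in the left half. Lower it.

```bash
python3 -m creep '[{"x":-1.5,"y":-1,"z":9,"ax":0,"ay":0,"az":0,"grip":-1},{"x":0,"y":0,"z":7,"ax":0,"ay":0,"az":0,"grip":-1},{"x":0,"y":0,"z":5,"ax":0,"ay":0,"az":0,"grip":-1},{"x":0,"y":0,"z":2.5,"ax":0,"ay":0,"az":0,"grip":-1},{"x":0,"y":0,"z":1.5,"ax":0,"ay":0,"az":0,"grip":-1},{"x":0,"y":0,"z":1,"ax":0,"ay":0,"az":0,"grip":-1},{"x":0,"y":0,"z":0,"ax":0,"ay":0,"az":0,"grip":-1}]'; python3 d.py 483.7 314 104.9
```

```text
clock: 29.95
tcp_pos: [0.4834, 0.3144, 0.1066]
orientation: [0.752, 0.659, 0.0, 0.0]
force: [-0.2, -1.1, -2.3]
width: 0.0664
grip_force: 25.1
tool mm [-0.4  0.3  1.7] yaw x 82.5 f [-0.2 -1.1 -2.3] 29.95 [0.37 0.34 1.7  0.   1.1  0.5 ]
```

```bash
python3 -m creep '[{"x":0,"y":0,"z":0.8,"ax":0,"ay":0,"az":0,"grip":-1},{"x":0,"y":0,"z":0.7,"ax":0,"ay":0,"az":0,"grip":-1},{"x":0,"y":0,"z":0.5,"ax":0,"ay":0,"az":0,"grip":-1},{"x":0,"y":0,"z":0,"ax":0,"ay":0,"az":0,"grip":-1}]'; python3 d.py 483.7 314 104.9
```

```text
clock: 30.45
tcp_pos: [0.4834, 0.3144, 0.1049]
orientation: [0.752, 0.659, 0.0, 0.0]
force: [-1.4, -0.7, 1.6]
width: 0.0666
grip_force: 24.9
tool mm [-0.4  0.3  0. ] yaw x 82.5 f [-1.4 -0.7  1.6] 30.45 [ 0.37  0.34  1.71 -0.    1.1   0.5 ]
```

Contact (force went from -2.3 to +1.6). Release and rise straight up.

```bash
python3 -m creep '[{"x":0,"y":0,"z":0,"ax":0,"ay":0,"az":0,"grip":1},{"x":0,"y":0,"z":0,"ax":0,"ay":0,"az":0,"grip":1},{"x":0,"y":0,"z":0,"ax":0,"ay":0,"az":0,"grip":1},{"x":0,"y":0,"z":-5,"ax":0,"ay":0,"az":0,"grip":1},{"x":0,"y":0,"z":-20,"ax":0,"ay":0,"az":0,"grip":1},{"x":0,"y":0,"z":-35,"ax":0,"ay":0,"az":0,"grip":1},{"x":0,"y":0,"z":-50,"ax":0,"ay":0,"az":0,"grip":1},{"x":0,"y":0,"z":-50,"ax":0,"ay":0,"az":0,"grip":1},{"x":-20,"y":0,"z":-30,"ax":0,"ay":0,"az":0,"grip":1},{"x":-45,"y":-4,"z":0,"ax":0,"ay":0,"az":0,"grip":1},{"x":-15,"y":0,"z":0,"ax":0,"ay":0,"az":0,"grip":1},{"x":0,"y":0,"z":0,"ax":0,"ay":0,"az":0,"grip":1}]'; python3 d.py 471 -344 150
python3 - <<'E'
from h import *
c=cam("wrist"); np.savez("w5.npz",**c); cv2.imwrite("pics/w5.png",c["frame"][:300])
P=cloud(c);Z=P[...,2];f=cv2.cvtColor(c["frame"],cv2.COLOR_BGR2HSV)
k=(np.hypot(P[...,0]-.484,P[...,1]-.313)<.12)&(Z>.11)&(Z<.14)&((f[...,0]<14)|(f[...,0]>170))&(f[...,1]>120)
print(cv2.minAreaRect((P[k][:,:2]*1000).astype(np.float32)),np.percentile(Z[k],[10,50,90]))
q=P[k]; A=np.c_[q[:,:2],np.ones(len(q))]; g=(Z[k]>.12)&(Z[k]<.133); print("tilt",np.linalg.lstsq(A[g],q[g,2],rcond=None)[0])
E
```

```text
clock: 31.95
tcp_pos: [0.4689, 0.2352, 0.2946]
orientation: [0.753, 0.658, 0.0, -0.0]
force: [0.3, -0.2, 0.2]
width: 0.0882
grip_force: 0.0
tool mm [-573.8   79.1  144.3] yaw x 82.4 f [ 0.3 -0.2  0.2] 31.95 [0.24 0.02 1.67 0.   1.45 0.37]
((482.6402893066406, 314.16375732421875), (155.91043090820312, 60.54380416870117), 80.92564392089844) [0.12630784 0.12759129 0.1288604 ]
tilt [-0.00617558 -0.00217106  0.13110077]
```

View pics/w5.png

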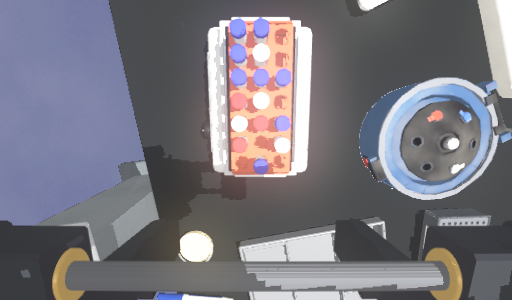

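The rack sits flat inside the rim (230–292, 25–172); deck height is 127 mm as expected and tilt below 0.4°. Now back for the tall bottle.

```bash
python3 -m creep '[{"x":-20,"y":0,"z":0,"ax":0,"ay":0,"az":-4,"grip":0.6},{"x":-40,"y":0,"z":0,"ax":0,"ay":0,"az":-4,"grip":0.27},{"x":-55,"y":0,"z":0,"ax":0,"ay":0,"az":-3.8,"grip":0.27},{"x":-60,"y":0,"z":0,"ax":0,"ay":0,"az":0,"grip":0.27},{"x":-60,"y":0,"z":0,"ax":0,"ay":0,"az":0,"grip":0.27},{"x":-60,"y":0,"z":0,"ax":0,"ay":0,"az":0,"grip":0.27},{"x":-60,"y":0,"z":0,"ax":0,"ay":0,"az":0,"grip":0.27},{"x":-60,"y":0,"z":10,"ax":0,"ay":0,"az":0,"grip":0.27},{"x":-55,"y":0,"z":20,"ax":0,"ay":0,"az":0,"grip":0.27},{"x":-40,"y":0,"z":30,"ax":0,"ay":0,"az":0,"grip":0.27},{"x":0,"y":0,"z":0,"ax":0,"ay":0,"az":0,"grip":0.27}]' 30; python3 d.py 473 -341.5 111
```

```text
clock: 33.38
tcp_pos: [0.4928, -0.2739, 0.2308]
orientation: [0.681, 0.732, -0.0, -0.003]
force: [-0.4, 0.8, 0.0]
width: 0.056
grip_force: 0.0
tool mm [-66.5 -24.  119.6] yaw x 94.1 f [-0.4  0.8  0. ] 33.375 [-0.72  0.17  1.64  0.    1.34 -0.79]
```

```bash
python3 -m creep '[{"x":-35,"y":-13,"z":10,"ax":0,"ay":0,"az":0,"grip":0.27},{"x":-31.5,"y":-11.5,"z":30,"ax":0,"ay":0,"az":0,"grip":0.27},{"x":0,"y":0,"z":30,"ax":0,"ay":0,"az":0,"grip":0.27},{"x":0,"y":0,"z":5,"ax":0,"ay":0,"az":0,"grip":0.27},{"x":0,"y":0,"z":0,"ax":0,"ay":0,"az":0,"grip":0.27}]' ; python3 d.py 473 -341.5 111
python3 - <<'E'
from h import *
c=cam("wrist"); f=c["frame"]; P=cloud(c)
for x,y,h in((392.5,-372.5,.104),(403.4,-289.4,.098),(473.5,-341.3,.123)):
    k=(np.hypot(P[...,0]-x/1000,P[...,1]-y/1000)<.035)&(P[...,2]>h-.006)&(P[...,2]<h+.008)
    if k.sum(): print(k.sum(),cv2.minEnclosingCircle((P[k][:,:2]*1000).astype(np.float32)))
E
```

```text
clock: 34.0
tcp_pos: [0.475, -0.3403, 0.1603]
orientation: [0.68, 0.733, 0.0, 0.0]
force: [-0.6, -0.1, 0.3]
width: 0.0557
grip_force: 0.0
tool mm [-1.1 -2.1 49.3] yaw x 94.3 f [-0.6 -0.1  0.3] 34.0 [-0.82  0.28  1.65  0.    1.21 -0.9 ]
982 ((393.622802734375, -371.7853088378906), 17.404691696166992)
1642 ((403.0823974609375, -290.2961730957031), 16.959972381591797)
2383 ((473.1637268066406, -342.0180358886719), 20.000513076782227)
```

```bash
python3 -m creep '[{"x":-1.2,"y":-2,"z":18,"ax":0,"ay":0,"az":0,"grip":0.27},{"x":0,"y":0,"z":17,"ax":0,"ay":0,"az":0,"grip":0.27},{"x":0,"y":0,"z":9,"ax":0,"ay":0,"az":0,"grip":0.27},{"x":0,"y":0,"z":4,"ax":0,"ay":0,"az":0,"grip":0.27},{"x":0,"y":0,"z":0,"ax":0,"ay":0,"az":0,"grip":-1},{"x":0,"y":0,"z":0,"ax":0,"ay":0,"az":0,"grip":-1},{"x":0,"y":0,"z":0,"ax":0,"ay":0,"az":0,"grip":-1},{"x":0,"y":0,"z":0,"ax":0,"ay":0,"az":0,"grip":-1},{"x":0,"y":0,"z":0,"ax":0,"ay":0,"az":0,"grip":-1}]' 30; python3 d.py 622.8 22.5 111
```

```text
clock: 35.17
tcp_pos: [0.4723, -0.3427, 0.1119]
orientation: [0.68, 0.733, -0.0, 0.0]
force: [0.0, 0.5, 0.2]
width: 0.0395
grip_force: 30.0
tool mm [353.  177.2   0.8] yaw x 94.3 f [0.  0.5 0.2] 35.175 [-0.83  0.34  1.68  0.    1.12 -0.91]
```

```bash
python3 -m creep '[{"x":0,"y":0,"z":-10,"ax":0,"ay":0,"az":0,"grip":-1},{"x":0,"y":0,"z":-25,"ax":0,"ay":0,"az":0,"grip":-1},{"x":0,"y":0,"z":-35,"ax":0,"ay":0,"az":0,"grip":-1},{"x":0,"y":0,"z":-40,"ax":0,"ay":0,"az":0,"grip":-1},{"x":8,"y":4,"z":-30,"ax":0,"ay":0,"az":0,"grip":-1},{"x":25,"y":12,"z":-10,"ax":0,"ay":0,"az":0,"grip":-1},{"x":40,"y":20,"z":0,"ax":0,"ay":0,"az":0,"grip":-1},{"x":48,"y":24,"z":0,"ax":0,"ay":0,"az":0,"grip":-1},{"x":48,"y":24,"z":0,"ax":0,"ay":0,"az":0,"grip":-1},{"x":48,"y":24,"z":0,"ax":0,"ay":0,"az":0,"grip":-1},{"x":48,"y":24,"z":0,"ax":0,"ay":0,"az":0,"grip":-1},{"x":40,"y":20,"z":0,"ax":0,"ay":0,"az":0,"grip":-1}]'; python3 d.py 622.8 22.5 111.9
```

```text
clock: 36.67
tcp_pos: [0.6013, -0.025, 0.262]
orientation: [0.68, 0.733, 0.0, 0.0]
force: [0.1, -0.1, -1.5]
width: 0.0395
grip_force: 30.0
tool mm [ 45.8  24.9 150.1] yaw x 94.3 f [ 0.1 -0.1 -1.5] 36.675 [-0.24  0.22  1.51  0.    1.41 -0.31]
```

```bash
python3 -m creep '[{"x":28,"y":15,"z":0,"ax":0,"ay":0,"az":0,"grip":-1},{"x":13,"y":8,"z":20,"ax":0,"ay":0,"az":0,"grip":-1},{"x":5,"y":2,"z":30,"ax":0,"ay":0,"az":0,"grip":-1},{"x":0,"y":0,"z":30,"ax":0,"ay":0,"az":0,"grip":-1},{"x":0,"y":0,"z":20,"ax":0,"ay":0,"az":0,"grip":-1},{"x":0,"y":0,"z":0,"ax":0,"ay":0,"az":0,"grip":-1}]'; python3 d.py 622.8 22.5 111.9
```

```text
clock: 37.42
tcp_pos: [0.621, 0.0202, 0.159]
orientation: [0.681, 0.733, -0.001, -0.002]
force: [-0.1, 0.7, -1.4]
width: 0.0391
grip_force: 30.0
tool mm [ 2.1  2.2 47.1] yaw x 94.2 f [-0.1  0.7 -1.4] 37.425 [-0.16  0.36  1.55 -0.    1.23 -0.23]
```

```bash
python3 -m creep '[{"x":2,"y":2,"z":18,"ax":0,"ay":0,"az":0,"grip":-1},{"x":0,"y":0,"z":13,"ax":0,"ay":0,"az":0,"grip":-1},{"x":0,"y":0,"z":7,"ax":0,"ay":0,"az":0,"grip":-1},{"x":0,"y":0,"z":4,"ax":0,"ay":0,"az":0,"grip":-1},{"x":0,"y":0,"z":2,"ax":0,"ay":0,"az":0,"grip":-1},{"x":0,"y":0,"z":1,"ax":0,"ay":0,"az":0,"grip":-1},{"x":0,"y":0,"z":0,"ax":0,"ay":0,"az":0,"grip":-1}]'; python3 d.py 622.8 22.5 111.9
```

```text
clock: 38.3
tcp_pos: [0.6246, 0.0227, 0.1168]
orientation: [0.68, 0.733, 0.0, 0.0]
force: [0.5, -1.5, -2.5]
width: 0.0395
grip_force: 30.0
tool mm [-0.1 -1.8  4.9] yaw x 94.3 f [ 0.5 -1.5 -2.5] 38.3 [-0.15  0.42  1.57 -0.    1.16 -0.23]
```

```bash
python3 -m creep '[{"x":0,"y":-1.5,"z":2,"ax":0,"ay":0,"az":0,"grip":-1},{"x":0,"y":0,"z":1.2,"ax":0,"ay":0,"az":0,"grip":-1},{"x":0,"y":0,"z":1,"ax":0,"ay":0,"az":0,"grip":-1},{"x":0,"y":0,"z":0.7,"ax":0,"ay":0,"az":0,"grip":-1},{"x":0,"y":0,"z":0,"ax":0,"ay":0,"az":0,"grip":-1}]'; python3 d.py 622.8 22.5 111.9
```

```text
clock: 38.92
tcp_pos: [0.623, 0.0226, 0.1119]
orientation: [0.68, 0.733, 0.0, 0.0]
force: [-0.1, -0.6, 0.5]
width: 0.0395
grip_force: 30.0
tool mm [-0.1 -0.2 -0. ] yaw x 94.3 f [-0.1 -0.6  0.5] 38.925 [-0.15  0.42  1.58 -0.    1.15 -0.23]
```

```bash
python3 -m creep '[{"x":0,"y":0,"z":0,"ax":0,"ay":0,"az":0,"grip":0.27},{"x":0,"y":0,"z":0,"ax":0,"ay":0,"az":0,"grip":0.27},{"x":0,"y":0,"z":0,"ax":0,"ay":0,"az":0,"grip":0.27},{"x":0,"y":0,"z":-8,"ax":0,"ay":0,"az":0,"grip":0.27},{"x":0,"y":0,"z":-25,"ax":0,"ay":0,"az":0,"grip":0.27},{"x":0,"y":0,"z":-40,"ax":0,"ay":0,"az":0,"grip":0.27},{"x":-25,"y":-20,"z":-20,"ax":0,"ay":0,"az":0,"grip":0.14},{"x":-45,"y":-37,"z":0,"ax":0,"ay":0,"az":0,"grip":0.14},{"x":-48,"y":-40,"z":0,"ax":0,"ay":0,"az":0,"grip":0.14},{"x":-48,"y":-40,"z":0,"ax":0,"ay":0,"az":0,"grip":0.14},{"x":-48,"y":-40,"z":0,"ax":0,"ay":0,"az":0,"grip":0.14},{"x":-45,"y":-37,"z":0,"ax":0,"ay":0,"az":0,"grip":0.14}]' 25; python3 d.py 403.3 -290 89.5
```

```text
clock: 40.42
tcp_pos: [0.4276, -0.2531, 0.2056]
orientation: [0.68, 0.733, -0.0, 0.001]
force: [0.8, -0.3, -0.0]
width: 0.0502
grip_force: 0.0
tool mm [-34.8 -27.  116.1] yaw x 94.2 f [ 0.8 -0.3 -0. ] 40.425 [-0.77  0.04  1.83 -0.    1.27 -0.85]
```

```bash
python3 -m creep '[{"x":-22,"y":-17,"z":10,"ax":0,"ay":0,"az":0,"grip":0.14},{"x":-13,"y":-10,"z":30,"ax":0,"ay":0,"az":0,"grip":0.14},{"x":0,"y":0,"z":30,"ax":0,"ay":0,"az":0,"grip":0.14},{"x":0,"y":0,"z":10,"ax":0,"ay":0,"az":0,"grip":0.14},{"x":0,"y":0,"z":0,"ax":0,"ay":0,"az":0,"grip":0.14}]'; python3 d.py 403.3 -290 89.5
```

```text
clock: 41.05
tcp_pos: [0.4045, -0.2882, 0.1248]
orientation: [0.68, 0.733, 0.0, -0.0]
force: [-0.8, 0.0, -0.2]
width: 0.0502
grip_force: 0.0
tool mm [-1.7 -1.3 35.3] yaw x 94.3 f [-0.8  0.  -0.2] 41.05 [-0.86  0.15  1.9   0.    1.1  -0.93]
```

```bash
python3 -m creep '[{"x":-1.5,"y":-1,"z":15,"ax":0,"ay":0,"az":0,"grip":0.14},{"x":0,"y":0,"z":12,"ax":0,"ay":0,"az":0,"grip":0.14},{"x":0,"y":0,"z":6,"ax":0,"ay":0,"az":0,"grip":0.14},{"x":0,"y":0,"z":2,"ax":0,"ay":0,"az":0,"grip":0.14},{"x":0,"y":0,"z":0,"ax":0,"ay":0,"az":0,"grip":-1},{"x":0,"y":0,"z":0,"ax":0,"ay":0,"az":0,"grip":-1},{"x":0,"y":0,"z":0,"ax":0,"ay":0,"az":0,"grip":-1},{"x":0,"y":0,"z":0,"ax":0,"ay":0,"az":0,"grip":-1},{"x":0,"y":0,"z":0,"ax":0,"ay":0,"az":0,"grip":-1}]'; python3 d.py 462.5 52 90
```

```text
clock: 42.18
tcp_pos: [0.4036, -0.2902, 0.0899]
orientation: [0.68, 0.733, -0.0, 0.0]
force: [-1.1, 0.3, 1.8]
width: 0.0328
grip_force: 25.0
tool mm [ 3.369e+02  8.410e+01 -2.000e-01] yaw x 94.3 f [-1.1  0.3  1.8] 42.175 [-0.86  0.2   1.92 -0.    1.02 -0.94]
```

```bash
python3 -m creep '[{"x":0,"y":0,"z":-10,"ax":0,"ay":0,"az":0,"grip":-1},{"x":0,"y":0,"z":-25,"ax":0,"ay":0,"az":0,"grip":-1},{"x":0,"y":0,"z":-40,"ax":0,"ay":0,"az":0,"grip":-1},{"x":0,"y":0,"z":-40,"ax":0,"ay":0,"az":0,"grip":-1},{"x":10,"y":2,"z":-30,"ax":0,"ay":0,"az":0,"grip":-1},{"x":25,"y":6,"z":-10,"ax":0,"ay":0,"az":0,"grip":-1},{"x":40,"y":10,"z":0,"ax":0,"ay":0,"az":0,"grip":-1},{"x":50,"y":13,"z":0,"ax":0,"ay":0,"az":0,"grip":-1},{"x":50,"y":13,"z":0,"ax":0,"ay":0,"az":0,"grip":-1},{"x":50,"y":13,"z":0,"ax":0,"ay":0,"az":0,"grip":-1},{"x":48,"y":12,"z":0,"ax":0,"ay":0,"az":0,"grip":-1},{"x":35,"y":8,"z":0,"ax":0,"ay":0,"az":0,"grip":-1}]'; python3 d.py 462.5 52 89.9
```

```text
clock: 43.68
tcp_pos: [0.4573, 0.025, 0.2451]
orientation: [0.68, 0.733, 0.0, 0.0]
force: [-0.3, -0.8, -2.0]
width: 0.0326
grip_force: 25.0
tool mm [ 26.5   7.2 155.2] yaw x 94.3 f [-0.3 -0.8 -2. ] 43.675 [-0.21 -0.1   1.88  0.    1.36 -0.28]
```

```bash
python3 -m creep '[{"x":17,"y":4,"z":10,"ax":0,"ay":0,"az":0,"grip":-1},{"x":9.5,"y":2.5,"z":30,"ax":0,"ay":0,"az":0,"grip":-1},{"x":0,"y":0,"z":35,"ax":0,"ay":0,"az":0,"grip":-1},{"x":0,"y":0,"z":20,"ax":0,"ay":0,"az":0,"grip":-1},{"x":0,"y":0,"z":10,"ax":0,"ay":0,"az":0,"grip":-1},{"x":0,"y":0,"z":0,"ax":0,"ay":0,"az":0,"grip":-1}]'; python3 d.py 462.5 52 89.9
```

```text
clock: 44.42
tcp_pos: [0.4617, 0.0498, 0.1395]
orientation: [0.68, 0.733, -0.0, -0.0]
force: [0.3, -0.4, -0.9]
width: 0.0328
grip_force: 25.0
tool mm [ 2.1  1.  49.6] yaw x 94.2 f [ 0.3 -0.4 -0.9] 44.425 [-0.15  0.05  1.97  0.    1.12 -0.22]
```

```bash
python3 -m creep '[{"x":1.5,"y":0.5,"z":18,"ax":0,"ay":0,"az":0,"grip":-1},{"x":0,"y":0,"z":14,"ax":0,"ay":0,"az":0,"grip":-1},{"x":0,"y":0,"z":8,"ax":0,"ay":0,"az":0,"grip":-1},{"x":0,"y":0,"z":4,"ax":0,"ay":0,"az":0,"grip":-1},{"x":0,"y":0,"z":2,"ax":0,"ay":0,"az":0,"grip":-1},{"x":0,"y":0,"z":1,"ax":0,"ay":0,"az":0,"grip":-1},{"x":0,"y":0,"z":0,"ax":0,"ay":0,"az":0,"grip":-1}]'; python3 d.py 462.5 52 89.9
```

```text
clock: 45.3
tcp_pos: [0.4625, 0.0513, 0.0928]
orientation: [0.68, 0.733, 0.0, 0.0]
force: [0.1, -0.6, -2.3]
width: 0.0331
grip_force: 25.0
tool mm [0.7 0.  2.9] yaw x 94.3 f [ 0.1 -0.6 -2.3] 45.3 [-0.15  0.13  1.99  0.    1.02 -0.22]
```

```bash
python3 -m creep '[{"x":0,"y":0,"z":1.2,"ax":0,"ay":0,"az":0,"grip":-1},{"x":0,"y":0,"z":1,"ax":0,"ay":0,"az":0,"grip":-1},{"x":0,"y":0,"z":0.7,"ax":0,"ay":0,"az":0,"grip":-1},{"x":0,"y":0,"z":0,"ax":0,"ay":0,"az":0,"grip":-1}]'; python3 d.py 393 -372.2 92.5
```

```text
clock: 45.8
tcp_pos: [0.4624, 0.0513, 0.0899]
orientation: [0.68, 0.733, -0.0, 0.0]
force: [-1.0, -0.4, 2.0]
width: 0.0329
grip_force: 25.0
tool mm [-417.2 -100.7   -2.6] yaw x 94.3 f [-1.  -0.4  2. ] 45.8 [-0.15  0.14  1.99 -0.    1.01 -0.22]
```

```bash
python3 -m creep '[{"x":0,"y":0,"z":0,"ax":0,"ay":0,"az":0,"grip":0.14},{"x":0,"y":0,"z":0,"ax":0,"ay":0,"az":0,"grip":0.14},{"x":0,"y":0,"z":0,"ax":0,"ay":0,"az":0,"grip":0.14},{"x":0,"y":0,"z":-8,"ax":0,"ay":0,"az":0,"grip":0.14},{"x":0,"y":0,"z":-25,"ax":0,"ay":0,"az":0,"grip":0.14},{"x":-10,"y":-2,"z":-40,"ax":0,"ay":0,"az":0,"grip":0.14},{"x":-35,"y":-8,"z":-20,"ax":0,"ay":0,"az":0,"grip":0.14},{"x":-55,"y":-14,"z":0,"ax":0,"ay":0,"az":0,"grip":0.14},{"x":-60,"y":-15,"z":0,"ax":0,"ay":0,"az":0,"grip":0.14},{"x":-60,"y":-15,"z":0,"ax":0,"ay":0,"az":0,"grip":0.14},{"x":-60,"y":-15,"z":0,"ax":0,"ay":0,"az":0,"grip":0.14},{"x":-60,"y":-15,"z":0,"ax":0,"ay":0,"az":0,"grip":0.14}]'; python3 d.py 393 -372.2 92.5
```

```text
clock: 47.3
tcp_pos: [0.4033, -0.2961, 0.1836]
orientation: [0.68, 0.733, 0.0, 0.001]
force: [0.6, 1.4, -0.6]
width: 0.0504
grip_force: 0.0
tool mm [-75.  -16.   91.1] yaw x 94.2 f [ 0.6  1.4 -0.6] 47.3 [-0.87  0.07  1.85  0.    1.22 -0.95]
```

```bash
python3 -m creep '[{"x":-40,"y":-9,"z":0,"ax":0,"ay":0,"az":0,"grip":0.14},{"x":-25,"y":-5,"z":10,"ax":0,"ay":0,"az":0,"grip":0.14},{"x":-10,"y":-2,"z":30,"ax":0,"ay":0,"az":0,"grip":0.14},{"x":0,"y":0,"z":15,"ax":0,"ay":0,"az":0,"grip":0.14},{"x":0,"y":0,"z":0,"ax":0,"ay":0,"az":0,"grip":0.14}]'; python3 d.py 393 -372.2 92.5
```

```text
clock: 47.92
tcp_pos: [0.3929, -0.3687, 0.1267]
orientation: [0.68, 0.733, 0.0, -0.001]
force: [-1.0, 0.1, -0.6]
width: 0.0502
grip_force: 0.0
tool mm [-3.6 -0.2 34.2] yaw x 94.3 f [-1.   0.1 -0.6] 47.925 [-0.97  0.23  1.79  0.    1.12 -1.05]
```

```bash
python3 -m creep '[{"x":-3.3,"y":0,"z":15,"ax":0,"ay":0,"az":0,"grip":0.14},{"x":0,"y":0,"z":11,"ax":0,"ay":0,"az":0,"grip":0.14},{"x":0,"y":0,"z":6,"ax":0,"ay":0,"az":0,"grip":0.14},{"x":0,"y":0,"z":2,"ax":0,"ay":0,"az":0,"grip":0.14},{"x":0,"y":0,"z":0,"ax":0,"ay":0,"az":0,"grip":-1},{"x":0,"y":0,"z":0,"ax":0,"ay":0,"az":0,"grip":-1},{"x":0,"y":0,"z":0,"ax":0,"ay":0,"az":0,"grip":-1},{"x":0,"y":0,"z":0,"ax":0,"ay":0,"az":0,"grip":-1},{"x":0,"y":0,"z":0,"ax":0,"ay":0,"az":0,"grip":-1}]'; python3 d.py 466.5 -25 92.5
```

```text
clock: 49.05
tcp_pos: [0.3938, -0.3735, 0.094]
orientation: [0.68, 0.733, -0.0, 0.0]
force: [-1.2, 0.2, 0.8]
width: 0.0342
grip_force: 25.0
tool mm [342.1  98.4   1.4] yaw x 94.3 f [-1.2  0.2  0.8] 49.05 [-0.98  0.29  1.8  -0.    1.05 -1.05]
```

```bash
python3 -m creep '[{"x":0,"y":0,"z":-10,"ax":0,"ay":0,"az":0,"grip":-1},{"x":0,"y":0,"z":-25,"ax":0,"ay":0,"az":0,"grip":-1},{"x":0,"y":0,"z":-40,"ax":0,"ay":0,"az":0,"grip":-1},{"x":0,"y":0,"z":-40,"ax":0,"ay":0,"az":0,"grip":-1},{"x":10,"y":3,"z":-30,"ax":0,"ay":0,"az":0,"grip":-1},{"x":25,"y":7,"z":-5,"ax":0,"ay":0,"az":0,"grip":-1},{"x":40,"y":12,"z":0,"ax":0,"ay":0,"az":0,"grip":-1},{"x":50,"y":14,"z":0,"ax":0,"ay":0,"az":0,"grip":-1},{"x":50,"y":15,"z":0,"ax":0,"ay":0,"az":0,"grip":-1},{"x":50,"y":15,"z":0,"ax":0,"ay":0,"az":0,"grip":-1},{"x":48,"y":14,"z":0,"ax":0,"ay":0,"az":0,"grip":-1},{"x":35,"y":9,"z":0,"ax":0,"ay":0,"az":0,"grip":-1}]'; python3 d.py 466.5 -26.5 94
```

```text
clock: 50.55
tcp_pos: [0.4583, -0.0559, 0.2422]
orientation: [0.68, 0.734, -0.0, -0.001]
force: [0.7, 0.1, -1.5]
width: 0.0338
grip_force: 25.0
tool mm [ 28.5  10.7 148.2] yaw x 94.4 f [ 0.7  0.1 -1.5] 50.55 [-0.38 -0.08  1.87  0.    1.35 -0.46]
```

```bash
python3 -m creep '[{"x":18,"y":6,"z":10,"ax":0,"ay":0,"az":0,"grip":-1},{"x":10.5,"y":4.5,"z":30,"ax":0,"ay":0,"az":0,"grip":-1},{"x":0,"y":0,"z":30,"ax":0,"ay":0,"az":0,"grip":-1},{"x":0,"y":0,"z":20,"ax":0,"ay":0,"az":0,"grip":-1},{"x":0,"y":0,"z":8,"ax":0,"ay":0,"az":0,"grip":-1},{"x":0,"y":0,"z":0,"ax":0,"ay":0,"az":0,"grip":-1}]'; python3 d.py 466.5 -26.5 94
```

```text
clock: 51.3
tcp_pos: [0.467, -0.0296, 0.145]
orientation: [0.68, 0.733, -0.0, -0.001]
force: [-0.1, -0.2, -1.5]
width: 0.0339
grip_force: 25.0
tool mm [ 3.  -0.2 51. ] yaw x 94.3 f [-0.1 -0.2 -1.5] 51.3 [-0.32  0.05  1.95  0.    1.14 -0.39]
```

```bash
python3 -m creep '[{"x":2.5,"y":0,"z":18,"ax":0,"ay":0,"az":0,"grip":-1},{"x":0,"y":0,"z":15,"ax":0,"ay":0,"az":0,"grip":-1},{"x":0,"y":0,"z":8,"ax":0,"ay":0,"az":0,"grip":-1},{"x":0,"y":0,"z":4,"ax":0,"ay":0,"az":0,"grip":-1},{"x":0,"y":0,"z":2,"ax":0,"ay":0,"az":0,"grip":-1},{"x":0,"y":0,"z":1,"ax":0,"ay":0,"az":0,"grip":-1},{"x":0,"y":0,"z":0,"ax":0,"ay":0,"az":0,"grip":-1}]'; python3 d.py 466.5 -26.5 94
```

```text
clock: 52.18
tcp_pos: [0.4679, -0.0279, 0.0979]
orientation: [0.68, 0.733, 0.0, 0.0]
force: [0.7, -0.6, -1.3]
width: 0.0342
grip_force: 25.0
tool mm [ 1.5 -1.3  3.9] yaw x 94.2 f [ 0.7 -0.6 -1.3] 52.175 [-0.31  0.13  1.98  0.    1.03 -0.39]
```

```bash
python3 -m creep '[{"x":1.2,"y":-1,"z":1.7,"ax":0,"ay":0,"az":0,"grip":-1},{"x":0,"y":0,"z":1.2,"ax":0,"ay":0,"az":0,"grip":-1},{"x":0,"y":0,"z":0.7,"ax":0,"ay":0,"az":0,"grip":-1},{"x":0,"y":0,"z":0.5,"ax":0,"ay":0,"az":0,"grip":-1},{"x":0,"y":0,"z":0,"ax":0,"ay":0,"az":0,"grip":-1}]'; python3 d.py 466.5 -26.5 94
```

```text
clock: 52.8
tcp_pos: [0.4668, -0.0268, 0.094]
orientation: [0.68, 0.733, -0.0, 0.0]
force: [-2.3, 0.3, 4.4]
width: 0.0344
grip_force: 25.0
tool mm [ 0.3 -0.3  0. ] yaw x 94.3 f [-2.3  0.3  4.4] 52.8 [-0.31  0.13  1.99 -0.    1.02 -0.39]
```

Set down. Release, rise, and take a final look from above.

```bash
python3 -m creep '[{"x":0,"y":0,"z":0,"ax":0,"ay":0,"az":0,"grip":0.14},{"x":0,"y":0,"z":0,"ax":0,"ay":0,"az":0,"grip":0.14},{"x":0,"y":0,"z":0,"ax":0,"ay":0,"az":0,"grip":0.14},{"x":0,"y":0,"z":-8,"ax":0,"ay":0,"az":0,"grip":0.14},{"x":0,"y":0,"z":-25,"ax":0,"ay":0,"az":0,"grip":0.14},{"x":0,"y":0,"z":-45,"ax":0,"ay":0,"az":0,"grip":0.14},{"x":0,"y":10,"z":-50,"ax":0,"ay":0,"az":0,"grip":0.5},{"x":15,"y":30,"z":-50,"ax":0,"ay":0,"az":0,"grip":1},{"x":15,"y":30,"z":-25,"ax":0,"ay":0,"az":0,"grip":1},{"x":0,"y":0,"z":0,"ax":0,"ay":0,"az":0,"grip":1},{"x":0,"y":0,"z":0,"ax":0,"ay":0,"az":0,"grip":1}]'
python3 - <<'E'
from h import *
c=cam("wrist"); s=cam("scene")
cv2.imwrite("pics/f.png",np.hstack([c["frame"][:300],cv2.resize(s["frame"][110:310,120:320],(300,300))])[:, :800]); P=cloud(c)
for n,x,y,h in(("plain",466.5,-25,.104),("amber",462.5,51.5,.098),("tall",622.8,22.5,.123)):
    k=(np.hypot(P[...,0]-x/1000,P[...,1]-y/1000)<.035)&(P[...,2]>h-.006)&(P[...,2]<h+.008)
    if k.sum(): print(n,k.sum(),cv2.minEnclosingCircle((P[k][:,:2]*1000).astype(np.float32)))
E
```

```text
clock: 54.18
tcp_pos: [0.5332, 0.0084, 0.2956]
orientation: [0.68, 0.733, -0.001, -0.001]
force: [-0.1, 0.1, -0.3]
width: 0.0875
grip_force: 0.0
plain 562 ((465.906982421875, -25.061595916748047), 17.599512100219727)
amber 570 ((461.4985046386719, 51.23713302612305), 16.51456069946289)
tall 912 ((623.5321044921875, 23.141948699951172), 20.222110748291016)
```

View pics/f.png

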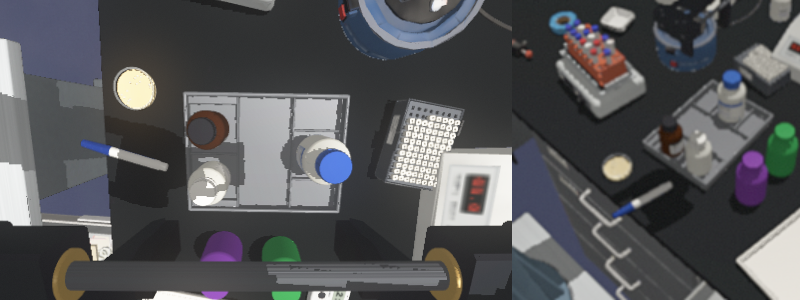

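The final view shows all three bottles upright in their own cells: amber (207,130), plain (208,185), tall (330,165). On the right the rack sits flat on the rocker at (595,55), and nothing else has moved.

```bash
python3 -c "
from plant import bot
print(bot.hand_in())"
```

```text
the job is handed in; nothing more can be done
None
```

The job is handed in at about 54 s: the tube rack sits flat inside the rocker's rim, all three bottles are back upright in the cells they came from, and the timer was not touched.

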